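Change over the curing box

TASK

First swing the curing box's folded stabiliser leg fully out until it snaps into its end detent, and only then slide the clear guard door fully open. Take the green-topped cured camera module out of the bay and set it upright on the dark grey mat, stand every orange-topped module upright on the floor of the bay, then slide the guard door fully shut. Leave the leg locked out and do not disturb the bottle, the wire stripper or the cup.

Things in the scene. Friction and masses are not known exactly. Their poses are not given: they have to be found in the camera images.
- box: the white curing box, fixed to the bench. Origin: bench level, under the centre of its loading bay. Bay: inside 180 mm (box x) by 190 mm (box y), walls 5 mm thick, their tops 50 mm above the bench, bay floor 8 mm above the bench. Beyond the bay to box +y is a closed deck, same height, out to y = 300 mm, onto which the guard door slides. Near face at box x = -95 mm
- leg (a joint): hinge of the stabiliser leg (rad), vertical axis: 0 folded along the box's end face (pointing box +x), 1.57 fully out (pointing box -y) and held in its end detent. An over-centre spring resists with up to about 3 N at the knob until about 1.1 (let go before that, it springs back to folded); past 1.2 the spring snaps the leg on to 1.57 and holds it there. Grows clockwise seen from above
- leg_grip (a point): centre of the orange upright round knob of the leg, 22 mm in diameter, from 18 to 62 mm above the bench, on a flat aluminium bar whose top is 18 mm above the bench; this point is 42 mm above the bench and 115 mm from the hinge axis. When folded its centre is 26 mm from the box's end face
- leg_hinge (a point): point on the leg's vertical hinge axis, 42 mm above the bench (box x = -80 mm, y = -126 mm)
- door (a joint): clear blue-edged guard door, sliding along box +y (m): 0 shut over the bay, 0.195 fully open over the deck. Friction about 2 N, stays where it is left. Its top is 58 mm above the bench
- door_grip (a point): grip point on the door's black upright tab: tab 60 mm along box x, 16 mm thick along box y, from 58 to 94 mm above the bench; this point is 81 mm above the bench in mid-tab and moves with the door
- mat: dark grey rubber outgoing mat, fixed, 100 mm (x) by 170 mm (y), 3 mm thick; origin at the centre of its underside
- cured_mid (a point): centre of the cured camera module with the green top, which starts in the bay: black block 64 mm long (its own x), 40 mm wide (its own y), 36 mm tall overall (solid to 32 mm, then a thin green top plate bearing a round lens and a brass contact); this point is its centre, 16 mm above its underside; its own z points up when it stands right. Grip it across the 40 mm width. 0.11 to 0.23 kg
- raw1_mid (a point): centre of uncured camera module 1 (orange top), which starts on the blue cutting mat, or is absent: black block 64 mm long (its own x), 40 mm wide (its own y), 36 mm tall overall (solid to 32 mm, then a thin orange top plate bearing a round lens and a brass contact); this point is its centre, 16 mm above its underside; its own z points up when it stands right. Grip it across the 40 mm width. 0.11 to 0.23 kg
- raw2_mid (a point): centre of uncured camera module 2 (orange top), which starts on the blue cutting mat, or is absent: black block 64 mm long (its own x), 40 mm wide (its own y), 36 mm tall overall (solid to 32 mm, then a thin orange top plate bearing a round lens and a brass contact); this point is its centre, 16 mm above its underside; its own z points up when it stands right. Grip it across the 40 mm width. 0.11 to 0.23 kg
- raw3_mid (a point): centre of uncured camera module 3 (orange top), which starts on the blue cutting mat, or is absent: black block 64 mm long (its own x), 40 mm wide (its own y), 36 mm tall overall (solid to 32 mm, then a thin orange top plate bearing a round lens and a brass contact); this point is its centre, 16 mm above its underside; its own z points up when it stands right. Grip it across the 40 mm width. 0.11 to 0.23 kg
- raw4_mid (a point): centre of uncured camera module 4 (orange top), which starts on the blue cutting mat, or is absent: black block 64 mm long (its own x), 40 mm wide (its own y), 36 mm tall overall (solid to 32 mm, then a thin orange top plate bearing a round lens and a brass contact); this point is its centre, 16 mm above its underside; its own z points up when it stands right. Grip it across the 40 mm width. 0.11 to 0.23 kg
- bottle: the white bottle with a red cap, 54 mm wide, 110 mm tall; origin at its underside (bystander)
- stripper: the green and black wire stripper lying on the bench, about 165 mm long; origin at its underside (bystander)
- cup: the blue plastic cup, 72 mm wide, 85 mm tall; origin at its underside (bystander)
Not all that is in view belongs to the job. What is shaped like the part that bears raw2_mid but turquoise is not meant.

How it is judged:
On the way, in this order (a step that is already met when the one before it is completed fails the run):
1. the stabiliser leg is seated in its end detent with the door still shut (value of joint leg above 1.5 rad and value of joint door below 0.04 m), for 0.2 s.
2. the guard door is open (value of joint leg above 1.5 rad and value of joint door above 0.18 m), for 0.2 s.
3. the cured module stands on the grey mat and every orange-topped module stands in the bay, released (x of cured_mid in the frame of mat between -0.05 and 0.05 m and y of cured_mid in the frame of mat between -0.085 and 0.085 m and height (world z) of cured_mid below 0.028 m and angle between each of cured_mid, raw1_mid, raw2_mid, raw3_mid, raw4_mid's own z axis and vertical below 0.25 rad and x of raw1_mid in the frame of box between -0.09 and 0.09 m and y of raw1_mid in the frame of box between -0.095 and 0.095 m and z of each of raw1_mid, raw2_mid, raw3_mid, raw4_mid in the frame of box below 0.034 m and x of raw2_mid in the frame of box between -0.09 and 0.09 m and y of raw2_mid in the frame of box between -0.095 and 0.095 m and x of raw3_mid in the frame of box between -0.09 and 0.09 m and y of raw3_mid in the frame of box between -0.095 and 0.095 m and x of raw4_mid in the frame of box between -0.09 and 0.09 m and y of raw4_mid in the frame of box between -0.095 and 0.095 m and contact force between the fingers and cured below 0.2 N and contact force between the fingers and raw1 below 0.2 N and contact force between the fingers and raw2 below 0.2 N and contact force between the fingers and raw3 below 0.2 N and contact force between the fingers and raw4 below 0.2 N), for 0.2 s.
4. the guard door is shut (value of joint door below 0.008 m), for 0.2 s.
At the end, for the whole second after the job is handed in: The leg is in its detent (over 1.50 rad), the guard door is shut to within 8 mm, the cured module stands at rest upright with its centre over the grey mat, and every orange-topped module that is present stands upright at rest on the bay floor (value of joint leg above 1.5 rad and value of joint door below 0.008 m and x of cured_mid in the frame of mat between -0.05 and 0.05 m and y of cured_mid in the frame of mat between -0.085 and 0.085 m and height (world z) of cured_mid below 0.028 m and angle between each of cured_mid, raw1_mid, raw2_mid, raw3_mid, raw4_mid's own z axis and vertical below 0.25 rad and x of raw1_mid in the frame of box between -0.09 and 0.09 m and y of raw1_mid in the frame of box between -0.095 and 0.095 m and z of each of raw1_mid, raw2_mid, raw3_mid, raw4_mid in the frame of box below 0.034 m and x of raw2_mid in the frame of box between -0.09 and 0.09 m and y of raw2_mid in the frame of box between -0.095 and 0.095 m and x of raw3_mid in the frame of box between -0.09 and 0.09 m and y of raw3_mid in the frame of box between -0.095 and 0.095 m and x of raw4_mid in the frame of box between -0.09 and 0.09 m and y of raw4_mid in the frame of box between -0.095 and 0.095 m and linear speed of each of cured, raw1, raw2, raw3, raw4 below 0.02 m/s); the robot touches nothing.
It fails at once if the bottle was disturbed (moved over 25 mm or tipped) (distance of bottle from where it was at the start of the episode above 0.025 m or angle between bottle's own z axis and vertical above 0.4 rad).
It fails at once if the stripper was disturbed (moved over 25 mm or tipped) (distance of stripper from where it was at the start of the episode above 0.025 m or angle between stripper's own z axis and vertical above 0.4 rad).
It fails at once if the cup was disturbed (moved over 25 mm or tipped) (distance of cup from where it was at the start of the episode above 0.025 m or angle between cup's own z axis and vertical above 0.4 rad).
Of raw1, raw2, raw3, raw4 only 3 to 4 are there at a start; the rules pass over those that are not, and their reading is None.
At some moment in a run one of raw1, raw2, raw3, raw4, cured may be knocked a few centimetres aside while the robot is not near it.
Once in a run the grip may slacken for a moment while it holds something.
It also fails if it takes over 210 s, if anything falls off the work surface, if the arm or the gripper's body presses on something with over 40 N, if the wrist force passes 120 N, or if a joint passes its speed limit or range.

ROBOT

A 6-joint arm with a two-finger parallel gripper is mounted at the origin on the work surface. World frame = base frame: x ahead of the robot, y to its left, z up, the work surface at z = 0. Lengths are in m, angles in rad, forces in N, time in s.
With the tool pointing down it reaches from about 0.35 to 0.85 m from the base axis. Payload 8.1 kg.
Tool frame: the origin (TCP) lies on the centre line of the jaws, within the pads' length; the fingertips stand robot.tip_reach ahead of it and the grasp point (between the pads) lies 5 mm behind it (robot.tip_reach is the distance from the TCP to the fingertips, in m); z points along the fingers, y is the direction in which the jaws open and shut (so a half turn about z gives the same grasp; the last joint's range is limited). The gripper opens to 93 mm and grips with 3 to 60 N. Pads are 15 mm wide; open, the fingers measure 128 mm over their backs; the gripper's body (75 mm by 188 mm) begins 65 mm behind the grasp point.
Start: joints at [-1.225, 0.13, 1.488, -0, 1.523, -0.085], TCP at [0.251, -0.545, 0.233] pointing down, gripper open.
Joint ranges: [-2.96, 2.96], [-0.89, 2.26], [0.02, 2.5], [-1.34, 4.48], [0, 2.73], [-2.66, 2.66]. Speed limits (rad/s): [2.39, 2.39, 2.79, 3.14, 3.14, 3.14].

INTERFACE

Orientations are given as a rotation vector (axis times angle).
In Python, from plant import sensors, read_camera, robot gives the robot as it stands.
- The arm moves only by the tool play_rows, never from a script. Its argument "series" is a list that holds one entry, the list of rows, each a list of 5 numbers: the closure, from -1 (fully open) to 1 (shut), then the shift along the world's x, y, z in m, then the turn about the world's z in rad. A call has 1 to 8 rows; each row is the pose to reach, as a shift and turn from the pose commanded when the call began; what a row does not reach only later rows make up. A row lasts 1/10 s, in which the tool goes at most 50 mm and 8.59 degrees, less where a joint would pass 70% of its speed; a pose out of reach is approached as far as the arm can. A call with a gripper value outside its range is refused whole. The fingers move at their own pace and stop on an object; "force" is the grip in N (left out, the last holds). Time passes only in rows, so rows that repeat a pose let the fingers close. It gives the time, the measured TCP pose, the force and the opening at its end, in the units of the state.
- sensors.read_state(): the state, without advancing time (a new reading comes with each control period).
- read_camera(name): name is "scene" or "top"; returns a dict with "color" (420x560x3 uint8, red, green, blue), "range_z" (420x560 float32, m along the optical axis (not along the pixel's ray), 0 where there is no reading), "intrinsics" (3x3 intrinsics, pixels), "D" ([k1, k2, p1, p2, k3] as OpenCV has them; the pictures are not rectified), "rvec" (rotation vector, rad) and "tvec" (3), from world to camera coordinates, as OpenCV has them. Camera axes: x right, y down, z forward; pixel columns grow to the right and rows downward; lengths in m; the calibration is good to about 2 mm. A picture is of the moment at which its call begins.
- robot.close_job(): hands the job in, once; it reports no verdict.
The state is a dict: "t": time; "q": joint angles; "dq": joint speeds; "joint_torque": joint torques, N m; "tool_pos": TCP position; "orientation": TCP orientation; "force": force on the tool from outside, world axes, zero at the start; "wrist_torque": the same for the moment, N m; "opening": finger opening in m.
Only numpy, scipy, OpenCV 4.12 (cv2) and the standard library are available. Lean on these libraries where they do the work, as an engineer would, in place of code of your own. Each camera call takes 0.05 s, during which the arm holds its last target.

## Working session

There is one attempt and no reset: what is moved stays moved. The work goes in short steps, Python scripts to look and compute and a tool call to move; the robot and the scene stay as the last step left them, time stands still between calls to the robot, and variables do not carry over. Pictures are saved under pics/ and viewed, and the job is handed in when it is done.

Besides the shell and the picture viewer there is one more tool, called after ">>>" as a command line: name --argument value ..., lists and objects as JSON in quotes. play_rows: Moves the arm, as the interface text tells. Its arguments: {"type":"object","properties":{"series":{"type":"array","items":{"type":"array","items":{"type":"array","items":{"type":"number"}}}},"force":{"type":"number"}},"required":["series"]}

```bash
mkdir -p pics; ls
python3 - <<'E'
from plant import sensors, read_camera, robot
import cv2,numpy as np
print(sensors.read_state()); print(robot.tip_reach)
for n in ["scene","top"]:
    c=read_camera(n); np.savez(f"{n}0.npz",**c)
    cv2.imwrite(f"pics/{n}0.png",c["color"][:,:,::-1]); print(n,c["intrinsics"],c["D"],c["rvec"],c["tvec"])
E
```

```text
pics
{'t': 0.0, 'q': array([-1.22540584e+00,  1.31119693e-01,  1.48923696e+00,  5.05140273e-05,
        1.52298092e+00, -8.53721264e-02]), 'dq': array([-0.00110903,  0.00048177, -0.00057954,  0.00054662, -0.00030811,
        0.0003404 ]), 'joint_torque': array([ 1.36943231e-04, -5.59850693e+01, -4.91754878e+01,  7.69888703e-02,
        3.58266814e-02, -1.75392988e-04]), 'tool_pos': array([ 0.25041532, -0.54467756,  0.23163542]), 'orientation': array([-3.06731027e+00, -6.71046051e-01,  2.76604502e-04]), 'force': array([0.04638239, 0.5643634 , 0.36877473]), 'wrist_torque': array([-0.0270936 , -0.03440549, -0.00875215]), 'opening': 0.09290203522088374}
0.014
scene [[494.51913565   0.         281.69104024]
 [  0.         494.51913565 198.1466227 ]
 [  0.           0.           1.        ]] [-0.13570365  0.          0.          0.          0.        ] [ 1.65837638  2.05245489 -0.7105501 ] [ 0.29502665 -0.33018618  1.88234559]
top [[429.84429136   0.         284.85473506]
 [  0.         429.84429136 216.18907595]
 [  0.           0.           1.        ]] [-0.0482126  0.         0.         0.         0.       ] [ 2.11388132 -2.16825085  0.15677582] [-0.1494511   0.52316935  1.01046376]
```

View pics/scene0.png

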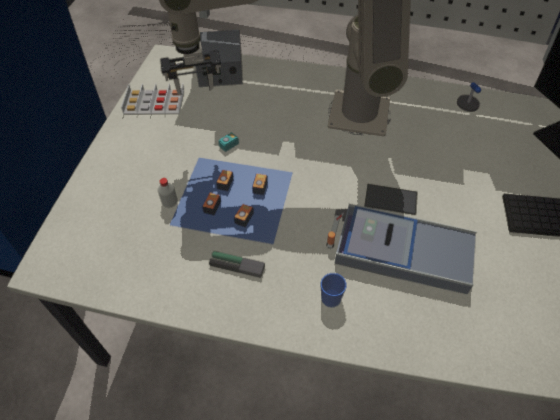

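View pics/top0.png

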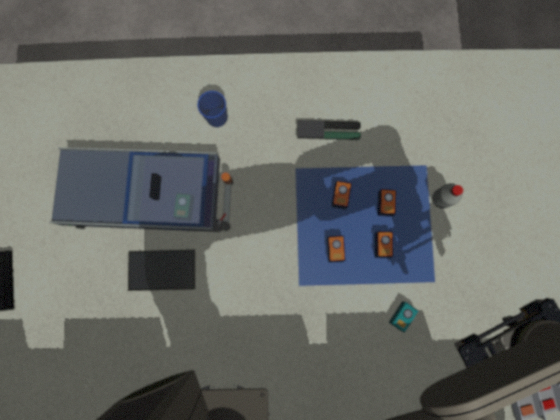

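Top view: four orange modules at about (342,194), (388,201), (336,248) and (385,244). The green module is in the bay at (183,206), under the clear door, and the turquoise decoy is at (403,316). The leg knob is at (226,177) with its hinge near (224,227), the door tab at (155,187), the grey mat at (162,270), the cup at (212,107), the stripper at (329,130) and the bottle at (449,196). The keyboard is the other dark object, near (5,280).

```bash
cat > h.py <<'E'
import numpy as np,cv2
def load(n,tag=None):
    if tag is None:
        from plant import read_camera
        return read_camera(n)
    return dict(np.load(f"{n}{tag}.npz"))
def ray(c,uv):
    uv=np.asarray(uv,float).reshape(-1,1,2)
    n=cv2.undistortPoints(uv,c["intrinsics"],c["D"]).reshape(-1,2)
    R=cv2.Rodrigues(c["rvec"])[0]; t=np.ravel(c["tvec"])
    d=np.c_[n,np.ones(len(n))]
    return -R.T@t, d@R      # origin, dirs (scaled z=1)
def plane(c,uv,z):
    o,d=ray(c,uv); s=(z-o[2])/d[:,2]; return o+d*s[:,None]
def depth(c,uv):
    o,d=ray(c,uv); uv=np.asarray(uv).reshape(-1,2).astype(int)
    return o+d*c["range_z"][uv[:,1],uv[:,0]][:,None]
def proj(c,P):
    return cv2.projectPoints(np.asarray(P,float).reshape(-1,1,3),c["rvec"],c["tvec"],c["intrinsics"],c["D"])[0].reshape(-1,2)
def cloud(c):
    h,w=c["range_z"].shape; u,v=np.meshgrid(np.arange(w),np.arange(h))
    return depth(c,np.c_[u.ravel(),v.ravel()]).reshape(h,w,3)
def blobs(c,lo,hi,roi=None,minA=20):
    hsv=cv2.cvtColor(c["color"],cv2.COLOR_RGB2HSV); m=cv2.inRange(hsv,np.array(lo),np.array(hi))
    if roi is not None:
        k=np.zeros_like(m); k[roi[1]:roi[3],roi[0]:roi[2]]=255; m&=k
    m=cv2.morphologyEx(m,cv2.MORPH_CLOSE,np.ones((5,5),np.uint8))
    cs,_=cv2.findContours(m,cv2.RETR_EXTERNAL,cv2.CHAIN_APPROX_NONE)
    return [k for k in cs if cv2.contourArea(k)>=minA]
def rects(c,cs,z):
    out=[]
    for k in cs:
        P=plane(c,k.reshape(-1,2),z)[:,:2]
        (cx,cy),(w,h),a=cv2.minAreaRect((P*1000).astype(np.float32))
        if w<h: w,h,a=h,w,a+90
        a=(a+90)%180-90
        out.append((k.reshape(-1,2).mean(0).round(),round(cx/1000,4),round(cy/1000,4),round(w),round(h),round(a,1)))
    return out
E
python3 - <<'E'
from h import *
c=load("top","0"); s=load("scene","0")
im=c["color"][:,:,::-1]
a=cv2.resize(im[170:290,290:470],None,fx=4.4,fy=4.4,interpolation=cv2.INTER_CUBIC);cv2.imwrite("pics/cropmods.png",a)
a=cv2.resize(im[90:300,40:250],None,fx=2.8,fy=2.8,interpolation=cv2.INTER_CUBIC);cv2.imwrite("pics/cropbox.png",a)
a=cv2.resize(s["color"][140:320,160:490,::-1],None,fx=2.4,fy=2.4,interpolation=cv2.INTER_CUBIC);cv2.imwrite("pics/cropscene.png",a)
print("orange"); 
for r in rects(c,blobs(c,(3,130,90),(20,255,255),(200,150,470,300)),0.036): print(r)
hsv=cv2.cvtColor(c["color"],cv2.COLOR_RGB2HSV)
for p in [(342,200),(388,208),(226,177),(183,206),(403,316),(150,270),(128,190),(132,190)]: print(p,hsv[p[1],p[0]],depth(c,[p]).round(3))
print("mat corners");print(plane(c,[(128,251),(195,249),(196,290),(129,291)],0.003).round(3))
print("box top corners");print(plane(c,[(62,149),(219,154),(217,231),(54,225)],0.05).round(3))
print("bottle etc",depth(c,[(457,190),(212,100),(403,316),(330,130)]).round(3))
E
```

```text
orange
(array([336., 248.]), 0.438, -0.2849, 56, 34, 1.8)
(array([384., 243.]), 0.4465, -0.403, 57, 32, -3.2)
(array([388., 201.]), 0.5499, -0.4177, 53, 30, -3.7)
(array([342., 192.]), 0.5752, -0.3049, 53, 35, -11.7)
(array([226., 177.]), 0.6233, -0.0187, 20, 18, 88.4)
(342, 200) [ 19 143  80] [[ 0.557 -0.305  0.035]]
(388, 208) [ 20 152  79] [[ 0.533 -0.415  0.041]]
(226, 177) [ 12 178 152] [[ 0.616 -0.022  0.061]]
(183, 206) [ 88  61 101] [[0.547 0.082 0.059]]
(403, 316) [ 89 157  99] [[ 0.273 -0.437  0.036]]
(150, 270) [30  7 37] [[0.397 0.177 0.005]]
(128, 190) [109 143  91] [[0.591 0.218 0.058]]
(132, 190) [104  54 108] [[0.591 0.209 0.058]]
mat corners
[[0.446 0.234 0.003]
 [0.447 0.065 0.003]
 [0.346 0.062 0.003]
 [0.347 0.229 0.003]]
box top corners
[[ 0.703  0.394  0.05 ]
 [ 0.678 -0.004  0.05 ]
 [ 0.486  0.002  0.05 ]
 [ 0.51   0.404  0.05 ]]
bottle etc [[ 0.559 -0.561  0.111]
 [ 0.823  0.016  0.043]
 [ 0.273 -0.437  0.036]
 [ 0.749 -0.286  0.002]]
```

View pics/cropmods.png

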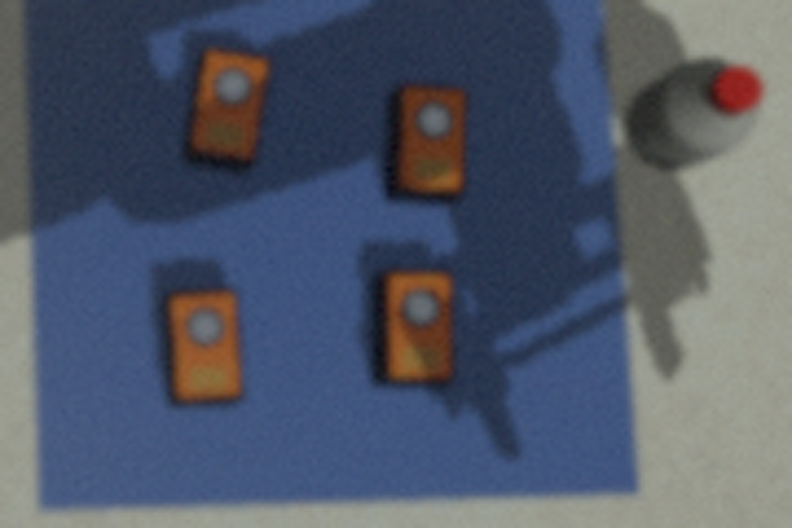

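View pics/cropbox.png

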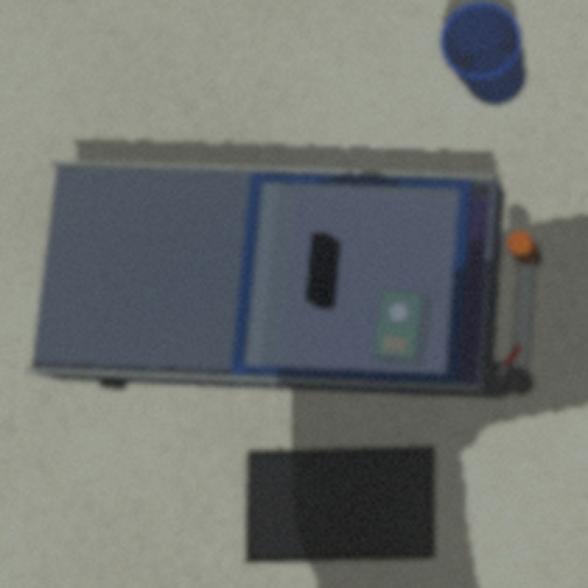

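View pics/cropscene.png

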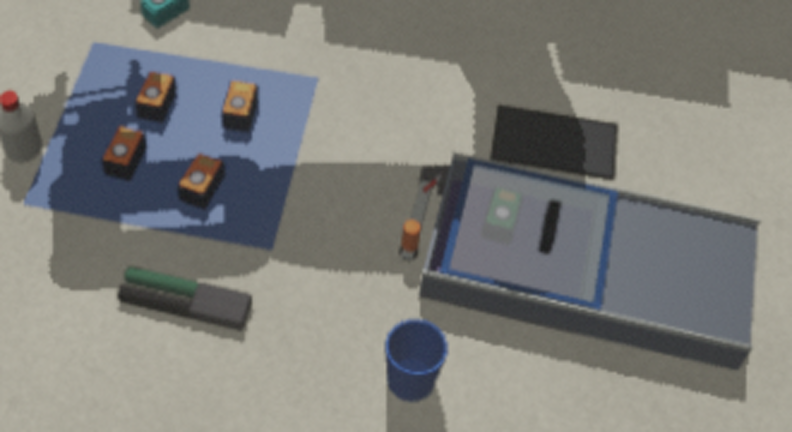

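The crops show four upright orange modules with lens and brass contact, and the green one upright under the door near box -x. I can rule out the turquoise block, the orange knob and the orange bits in the tray. Next I refine the knob, box, tab and cured module positions.

Run:
```python
from h import *
c=load("top","0"); s=load("scene","0")
print("cam",ray(c,[(0,0)])[0].round(3),ray(s,[(0,0)])[0].round(3))
k=[b for b in blobs(c,(3,130,90),(20,255,255),(210,160,240,195))][0]
print("knob top",rects(c,[k],0.062),rects(c,[k],0.05))
ks=blobs(s,(3,130,90),(22,255,255),(315,200,345,255),5)
for b in ks: print("knob scene",rects(s,[b],0.06),cv2.boundingRect(b))
# tall-cloud
P=cloud(c)
m=(P[...,2]>0.044)&(P[...,2]<0.066)&(P[...,1]>-0.012)&(P[...,1]<0.42)&(P[...,0]>0.46)&(P[...,0]<0.73)
cc=cv2.findContours(m.astype(np.uint8)*255,0,1)[0]; cc=[x for x in cc if cv2.contourArea(x)>1000]
print("box@.05",rects(c,cc,0.05))
m=(P[...,2]>0.085)&(P[...,1]>0.0)&(P[...,1]<0.42)&(P[...,0]>0.5)&(P[...,0]<0.7)
cc=cv2.findContours(m.astype(np.uint8)*255,0,1)[0]; cc=[x for x in cc if cv2.contourArea(x)>20]
print("tab@.094",rects(c,cc,0.094))
g=blobs(c,(65,40,60),(95,255,255),(135,155,215,230),40)
print("green@.044",rects(c,g,0.044))
gs=blobs(s,(50,30,90),(95,255,255),(345,205,415,260),20); print("green scene",rects(s,gs,0.044))
hsv=cv2.cvtColor(s["color"],cv2.COLOR_RGB2HSV); print(hsv[228,369])
```

```text
cam [ 0.362 -0.165  1.076] [1.448 0.017 1.281]
knob top [(array([226., 177.]), 0.6168, -0.0224, 20, 17, 88.4)] [(array([226., 177.]), 0.6198, -0.0207, 20, 18, 88.4)]
knob scene [(array([331., 237.]), 0.6306, -0.0162, 39, 18, 8.6)] (328, 232, 7, 12)
box@.05 [(array([134., 188.]), 0.5992, 0.2093, 405, 196, 86.2)]
tab@.094 [(array([153., 186.]), 0.592, 0.1446, 61, 18, -4.4)]
green@.044 [(array([182., 205.]), 0.5513, 0.0885, 58, 36, -7.3)]
green scene [(array([369., 226.]), 0.5553, 0.0923, 50, 31, -7.7)]
[120   2 158]
```

Knob centre is about (0.615, -0.025) and the box origin about (0.589, 0.102) with yaw -0.063. The tab then sits at box (0, 0.042), which fits. I start by moving towards the knob with the jaws turned along box x.

>>> play_rows --series '[[[-1, 0.04, 0.04, 0.01, 0.14], [-1, 0.07, 0.08, 0.01, 0.28], [-1, 0.1, 0.12, 0.01, 0.42], [-1, 0.13, 0.16, 0.01, 0.56], [-1, 0.16, 0.2, 0.01, 0.7], [-1, 0.19, 0.24, 0.01, 0.84], [-1, 0.22, 0.28, 0.01, 0.98], [-1, 0.24, 0.32, 0.01, 1.077]]]' --force 30

```text
t: 0.9
tool_pos: [0.4906, -0.225, 0.2422]
orientation: [-2.284, -2.156, 0.0]
force: [1.6, -0.5, 0.1]
opening: 0.0927
```

>>> play_rows --series '[[[-1, 0.03, 0.05, 0, 0], [-1, 0.06, 0.09, 0, 0], [-1, 0.09, 0.14, 0, 0], [-1, 0.125, 0.18, 0, 0], [-1, 0.125, 0.2, 0, 0], [-1, 0.125, 0.2, -0.04, 0], [-1, 0.125, 0.2, -0.08, 0], [-1, 0.125, 0.2, -0.08, 0]]]'

```text
t: 1.7
tool_pos: [0.6101, -0.0258, 0.1551]
orientation: [-2.282, -2.145, 0.012]
force: [-0.2, 0.1, -0.1]
opening: 0.0932
```

```bash
cat >> h.py <<'E'
def st():
    from plant import sensors
    s=sensors.read_state(); R=cv2.Rodrigues(np.array(s["orientation"]))[0]
    psi=np.arctan2(R[1,1],R[0,1])
    print("t",round(s["t"],2),"p",s["tool_pos"].round(4),"psi",round(psi,3),"tilt",round(float(np.arccos(-R[2,2])),3),"F",s["force"].round(1),"op",round(s["opening"],4)); return s,psi
def goto(x,y,z,psi=None):
    s,p=st(); d=np.array([x,y,z])-s["tool_pos"]; print("shift",d.round(4), "turn", None if psi is None else round((psi-p+np.pi/2)%np.pi-np.pi/2,3))
O=np.array([0.589,0.102]); TH=-0.063
def b2w(x,y):
    c,s=np.cos(TH),np.sin(TH); return O+np.array([c*x-s*y,s*x+c*y])
def w2b(x,y):
    c,s=np.cos(TH),np.sin(TH); d=np.array([x,y])-O; return np.array([c*d[0]+s*d[1],-s*d[0]+c*d[1]])
E
python3 - <<'E'
from h import *
goto(0.615,-0.025,0.042,-0.063)
c=load("top"); cv2.imwrite("pics/t1.png",cv2.resize(c["color"][90:300,150:360,::-1],None,fx=2.8,fy=2.8))
E
```

```text
t 1.7 p [ 0.6101 -0.0258  0.1551] psi -0.062 tilt 0.012 F [-0.2  0.1 -0.1] op 0.0932
shift [ 0.0049  0.0008 -0.1131] turn -0.001
```

View pics/t1.png

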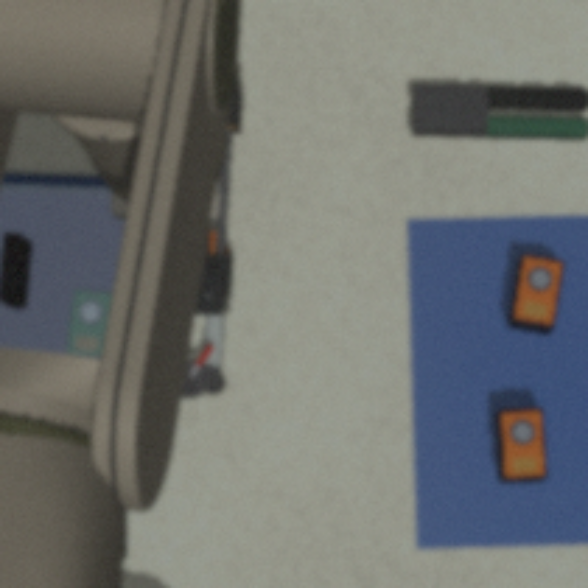

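The gripper is above the knob, seen at about (213,240) in the crop. I descend straight down.

>>> play_rows --series '[[[-1, 0, 0, 0, 0], [-1, 0, 0, -0.03, 0], [-1, 0, 0, -0.06, 0], [-1, 0, 0, -0.09, 0], [-1, 0, 0, -0.1, 0], [-1, 0, 0, -0.1, 0], [-1, 0, 0, -0.1, 0]]]'

```text
t: 2.45
tool_pos: [0.6164, -0.0273, 0.0653]
orientation: [2.289, 2.148, 0.003]
force: [0.5, -0.5, 0.4]
opening: 0.0933
```

Run:
```python
from h import *
goto(0.615,-0.025,0.042,-0.063)
```

```text
t 2.45 p [ 0.6164 -0.0273  0.0653] psi -0.063 tilt 0.003 F [ 0.5 -0.5  0.4] op 0.0933
shift [-0.0014  0.0023 -0.0233] turn 0.0
```

>>> play_rows --series '[[[-1, -0.001, 0.002, -0.01, 0], [-1, -0.001, 0.002, -0.022, 0], [-1, -0.001, 0.002, -0.022, 0], [1, -0.001, 0.002, -0.022, 0], [1, -0.001, 0.002, -0.022, 0], [1, -0.001, 0.002, -0.022, 0], [1, -0.001, 0.002, -0.022, 0], [1, -0.001, 0.002, -0.022, 0]]]' --force 30

```text
t: 3.25
tool_pos: [0.6139, -0.0249, 0.0409]
orientation: [2.29, 2.15, 0.0]
force: [0.4, 0.5, -0.3]
opening: 0.0577
```

>>> play_rows --series '[[[1, 0, 0, 0, 0], [1, 0, 0, 0, 0], [1, 0, 0, 0, 0]]]'

```text
t: 3.55
tool_pos: [0.6137, -0.0249, 0.0406]
orientation: [-2.29, -2.15, 0.0]
force: [-0.1, 0.7, -0.2]
opening: 0.0335
```

Run:
```python
from h import *
goto(0.615,-0.025,0.042,-0.063)
# arc shifts relative to start
for a in [0.2,0.4,0.6,0.8,1.0,1.2,1.4,1.57]:
    d=b2w(0.115*np.cos(a),-0.115*np.sin(a))-b2w(0.115,0); print(a,d.round(3))
```

```text
t 3.55 p [ 0.6137 -0.0249  0.0406] psi -0.063 tilt 0.0 F [-0.1  0.7 -0.2] op 0.0335
shift [ 0.0013 -0.0001  0.0014] turn 0.0
0.2 [-0.004 -0.023]
0.4 [-0.012 -0.044]
0.6 [-0.024 -0.064]
0.8 [-0.04 -0.08]
1.0 [-0.059 -0.093]
1.2 [-0.08  -0.102]
1.4 [-0.102 -0.107]
1.57 [-0.122 -0.108]
```

>>> play_rows --series '[[[1, 0, 0, 0, 0], [1, 0, 0, 0, 0], [1, 0, 0, 0, 0], [1, 0, 0, 0, 0]]]'

```text
t: 3.95
tool_pos: [0.617, -0.0251, 0.0411]
orientation: [2.287, 2.146, 0.008]
force: [18.3, -0.4, -13.1]
opening: 0.0215
```

>>> play_rows --series '[[[1, 0.004, 0, 0, 0], [1, 0.004, 0, 0, 0], [1, 0.004, 0, 0, 0]]]'

```text
t: 4.25
tool_pos: [0.6173, -0.0251, 0.0408]
orientation: [-2.29, -2.15, 0.002]
force: [-3.6, -0.7, 4.2]
opening: 0.0213
```

>>> play_rows --series '[[[1, -0.001, -0.012, 0, 0], [1, -0.004, -0.023, 0, 0], [1, -0.008, -0.034, 0, 0], [1, -0.012, -0.044, 0, 0], [1, -0.018, -0.054, 0, 0], [1, -0.024, -0.064, 0, 0], [1, -0.032, -0.072, 0, 0], [1, -0.04, -0.08, 0, 0]]]'

```text
t: 5.05
tool_pos: [0.5808, -0.1079, 0.0412]
orientation: [2.285, 2.144, 0.004]
force: [15.7, -13.6, -13.7]
opening: 0.0161
```

>>> play_rows --series '[[[1, -0.01, -0.007, 0, 0], [1, -0.019, -0.013, 0, 0], [1, -0.03, -0.018, 0, 0], [1, -0.04, -0.022, 0, 0], [1, -0.051, -0.025, 0, 0], [1, -0.062, -0.027, 0, 0], [1, -0.073, -0.028, 0, 0], [1, -0.08, -0.028, 0, 0]]]'

```text
t: 5.85
tool_pos: [0.4983, -0.1441, 0.0419]
orientation: [2.281, 2.137, -0.014]
force: [-1.6, -54.5, -12.8]
opening: 0.0032
```

Run:
```python
from h import *
st()
c=load("scene"); cv2.imwrite("pics/s2.png",cv2.resize(c["color"][140:320,160:490,::-1],None,fx=2.4,fy=2.4))
```

```text
t 5.85 p [ 0.4983 -0.1441  0.0419] psi -0.065 tilt 0.018 F [ -1.6 -54.5 -12.8] op 0.0032
```

View pics/s2.png

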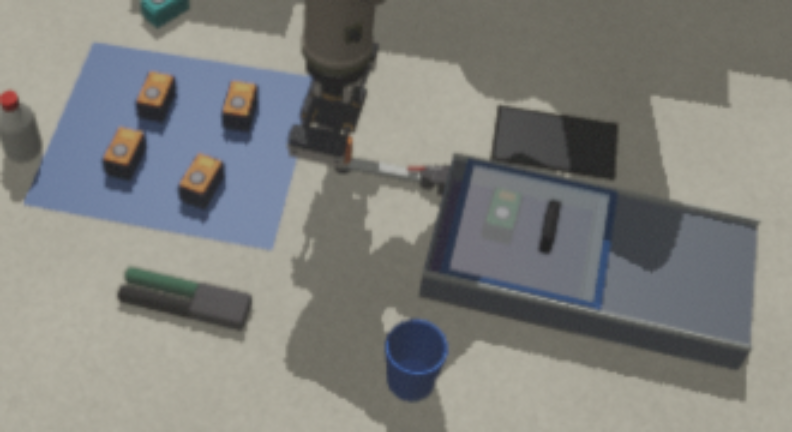

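The leg points fully out, with the knob at about (346,150), but the fingers have slid past the knob to its -y side. I open, move away and lift.

>>> play_rows --series '[[[1, 0, -0.015, 0, 0], [0.4, 0, -0.03, 0, 0], [0.2, 0, -0.03, 0, 0], [0, 0, -0.03, 0.03, 0], [-0.3, 0, -0.03, 0.08, 0], [-0.3, 0, -0.03, 0.12, 0], [-0.3, 0, -0.03, 0.16, 0], [-0.3, 0, -0.03, 0.18, 0]]]'

```text
t: 6.7
tool_pos: [0.4994, -0.1624, 0.225]
orientation: [2.286, 2.148, 0.004]
force: [0.4, 0.3, -0.2]
opening: 0.0522
```

Run:
```python
from h import *
st()
c=load("top"); cv2.imwrite("pics/t2.png",cv2.resize(c["color"][90:300,150:360,::-1],None,fx=2.8,fy=2.8))
c=load("scene"); cv2.imwrite("pics/s3.png",cv2.resize(c["color"][140:320,160:490,::-1],None,fx=2.4,fy=2.4))
```

```text
t 6.7 p [ 0.4994 -0.1624  0.225 ] psi -0.062 tilt 0.005 F [ 0.4  0.3 -0.2] op 0.0522
```

View pics/t2.png

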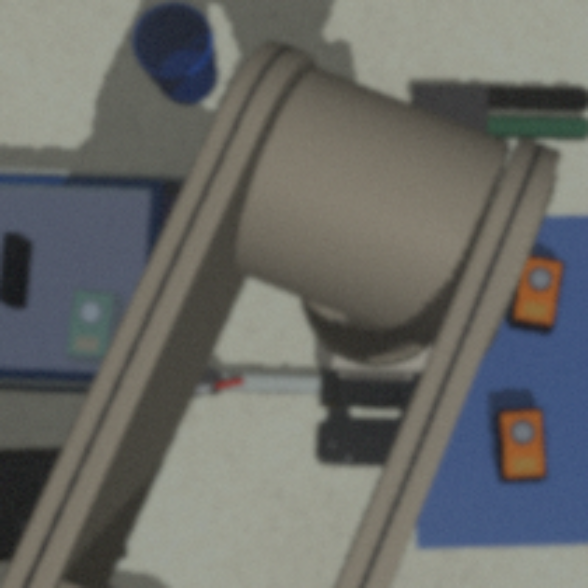

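View pics/s3.png

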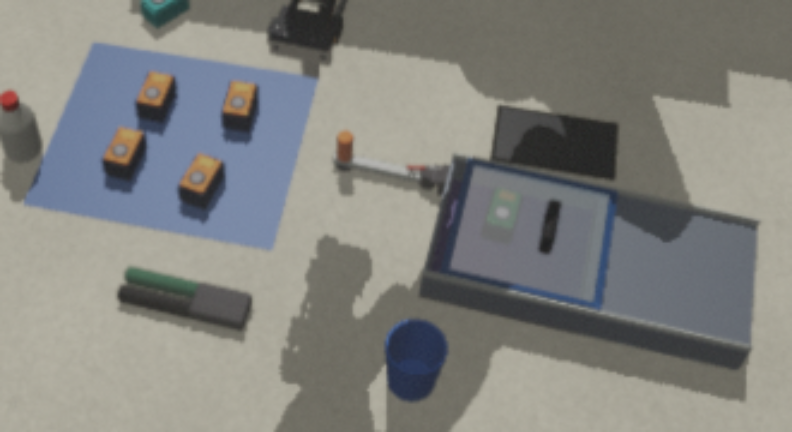

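Run:
```python
from h import *
s=load("scene")
ks=blobs(s,(3,130,90),(22,255,255),(290,180,325,215),5)
for b in ks: 
    r=cv2.boundingRect(b); print(r, plane(s,[(r[0]+r[2]/2-.5,r[1]+r[3]-1)],0.018).round(4), plane(s,[(r[0]+r[2]/2-.5,r[1]+r[3]/2)],0.042).round(4))
print(b2w(-0.08,-0.241),b2w(0,0.042))
goto(*b2w(0,0.042),0.2,-1.634)
```

```text
(301, 196, 6, 7) [[ 0.4856 -0.1249  0.018 ]] [[ 0.494 -0.124  0.042]]
[ 0.49398575 -0.13348523] [0.59164425 0.14391668]
t 6.85 p [ 0.4989 -0.1624  0.2221] psi -0.062 tilt 0.003 F [ 0.6 -0.2 -1.3] op 0.0596
shift [ 0.0928  0.3063 -0.0221] turn 1.57
```

The knob is at x = 0.494, as expected for a fully out leg. On to the door tab.

>>> play_rows --series '[[[-1, 0, 0.04, 0, -0.14], [-1, 0, 0.08, 0, -0.28], [-1, 0.02, 0.12, 0, -0.42], [-1, 0.04, 0.16, 0, -0.56], [-1, 0.06, 0.2, 0, -0.7], [-1, 0.08, 0.24, 0, -0.84], [-1, 0.092, 0.28, 0, -0.98], [-1, 0.092, 0.306, 0, -1.12]]]'

```text
t: 7.65
tool_pos: [0.589, 0.1464, 0.2173]
orientation: [-3.083, -0.599, 0.006]
force: [-0.4, 0.1, -0.4]
opening: 0.0931
```

>>> play_rows --series '[[[-1, 0, 0, 0, -0.14], [-1, 0, 0, 0, -0.28], [-1, 0, 0, 0, -0.42], [-1, 0, 0, -0.02, -0.45], [-1, 0, 0, -0.05, -0.45], [-1, 0, 0, -0.08, -0.45], [-1, 0, 0, -0.1, -0.45], [-1, 0, 0, -0.1, -0.45]]]'

```text
t: 8.45
tool_pos: [0.5852, 0.143, 0.1139]
orientation: [3.138, -0.097, -0.017]
force: [-1.8, -0.5, -0.0]
opening: 0.0929
```

Run:
```python
from h import *
goto(*b2w(0,0.042),0.081,-1.634)
s=load("scene"); cv2.imwrite("pics/s4.png",cv2.resize(s["color"][140:300,300:500,::-1],None,fx=3.5,fy=3.5))
```

```text
t 8.45 p [0.5852 0.143  0.1139] psi -1.633 tilt 0.011 F [-1.8 -0.5 -0. ] op 0.0929
shift [ 0.0064  0.0009 -0.0329] turn -0.001
```

View pics/s4.png

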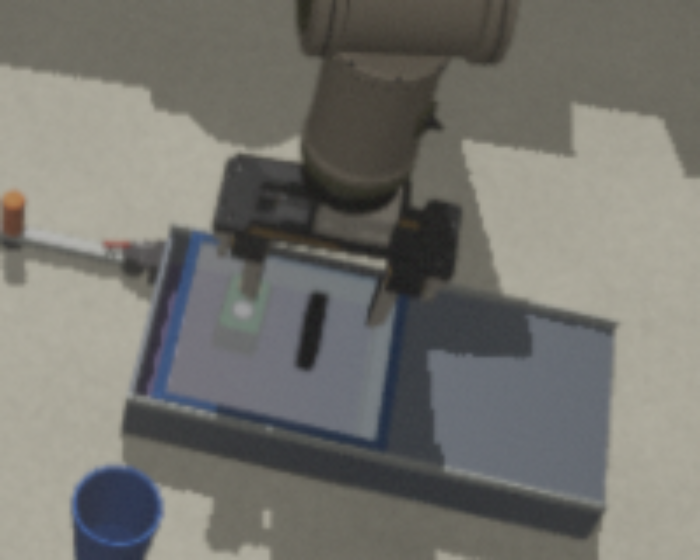

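The tab, at (312,330) in the crop, lies between the fingers. I descend and close.

>>> play_rows --series '[[[-1, 0.003, 0.001, -0.015, 0], [-1, 0.003, 0.001, -0.029, 0], [-1, 0.003, 0.001, -0.029, 0], [0.2, 0.003, 0.001, -0.029, 0], [0.7, 0.003, 0.001, -0.029, 0], [0.7, 0.003, 0.001, -0.029, 0], [0.7, 0.003, 0.001, -0.029, 0], [0.7, 0.003, 0.001, -0.029, 0]]]' --force 25

```text
t: 9.3
tool_pos: [0.5929, 0.1442, 0.0921]
orientation: [-3.14, 0.098, -0.001]
force: [-0.9, -0.4, -0.3]
opening: 0.0574
```

>>> play_rows --series '[[[0.7, 0, 0, 0, 0], [0.7, 0, 0, 0, 0], [0.7, 0, 0, 0, 0], [0.7, 0, 0, 0, 0], [0.7, 0, 0, 0, 0]]]'

```text
t: 9.8
tool_pos: [0.5927, 0.1444, 0.0916]
orientation: [-3.14, 0.098, 0.0]
force: [1.0, 1.6, -1.4]
opening: 0.0176
```

Run:
```python
from h import *
goto(*b2w(0,0.042),0.081,-1.634)
```

```text
t 9.8 p [0.5927 0.1444 0.0916] psi -1.633 tilt 0.001 F [ 1.   1.6 -1.4] op 0.0176
shift [-0.001  -0.0005 -0.0106] turn -0.001
```

>>> play_rows --series '[[[0.4, 0, 0, 0, 0], [0.4, -0.001, 0, -0.005, 0], [0.4, -0.001, 0, -0.01, 0], [0.4, -0.001, 0, -0.01, 0], [1, -0.001, 0, -0.01, 0], [1, -0.001, 0, -0.01, 0], [1, -0.001, 0, -0.01, 0], [1, -0.001, 0, -0.01, 0]]]' --force 30

```text
t: 10.6
tool_pos: [0.5917, 0.1443, 0.0817]
orientation: [-3.14, 0.098, -0.0]
force: [-0.5, 0.4, -0.4]
opening: 0.0159
```

Run:
```python
from h import *
st()
print(b2w(0,0.197)-b2w(0,0))
```

```text
t 10.6 p [0.5917 0.1443 0.0817] psi -1.633 tilt 0.0 F [-0.5  0.4 -0.4] op 0.0159
[0.01240279 0.19660918]
```

Gripped at a 15.9 mm opening, which matches the 16 mm tab. I slide the door open.

>>> play_rows --series '[[[1, 0.001, 0.015, 0, 0], [1, 0.003, 0.045, 0, 0], [1, 0.005, 0.075, 0, 0], [1, 0.007, 0.105, 0, 0], [1, 0.008, 0.135, 0, 0], [1, 0.01, 0.16, 0, 0], [1, 0.011, 0.18, 0, 0], [1, 0.012, 0.191, 0, 0]]]'

```text
t: 11.4
tool_pos: [0.6036, 0.3264, 0.0813]
orientation: [3.122, -0.099, -0.005]
force: [-12.1, -60.1, 23.2]
opening: 0.02
```

>>> play_rows --series '[[[1, 0, 0.003, 0, 0], [1, 0, 0.005, 0, 0], [1, 0, 0.005, 0, 0], [1, 0, 0.005, 0, 0]]]'

```text
t: 11.8
tool_pos: [0.6037, 0.3262, 0.0813]
orientation: [3.118, -0.106, -0.009]
force: [-11.8, -59.2, 22.5]
opening: 0.0196
```

Run:
```python
from h import *
s,p=st(); print(w2b(*s["tool_pos"][:2]))
```

```text
t 11.8 p [0.6037 0.3262 0.0813] psi -1.638 tilt 0.023 F [-11.8 -59.2  22.5] op 0.0196
[0.00053504 0.22471039]
```

The force built up at about 0.182 m of travel, so I relax and look.

>>> play_rows --series '[[[1, -0.001, -0.006, 0, 0], [1, -0.001, -0.012, 0, 0], [1, -0.001, -0.014, 0, 0]]]'

```text
t: 12.1
tool_pos: [0.6035, 0.3241, 0.0816]
orientation: [3.138, -0.101, 0.001]
force: [3.1, -1.8, -2.1]
opening: 0.0155
```

Run:
```python
from h import *
s,p=st(); print(w2b(*s["tool_pos"][:2]))
s=load("scene"); cv2.imwrite("pics/s5.png",cv2.resize(s["color"][140:300,320:500,::-1],None,fx=3.5,fy=3.5))
s=load("top"); cv2.imwrite("pics/t5.png",cv2.resize(s["color"][90:300,40:250,::-1],None,fx=2.8,fy=2.8))
```

```text
t 12.1 p [0.6035 0.3241 0.0816] psi -1.635 tilt 0.002 F [ 3.1 -1.8 -2.1] op 0.0155
[0.0004852  0.22253173]
```

View pics/s5.png

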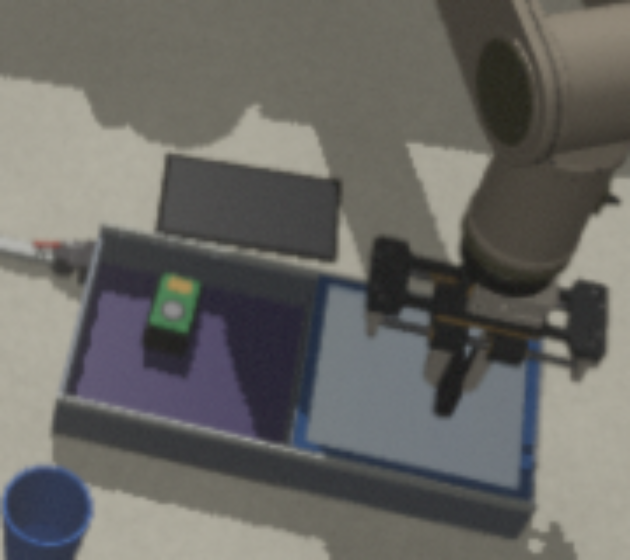

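View pics/t5.png

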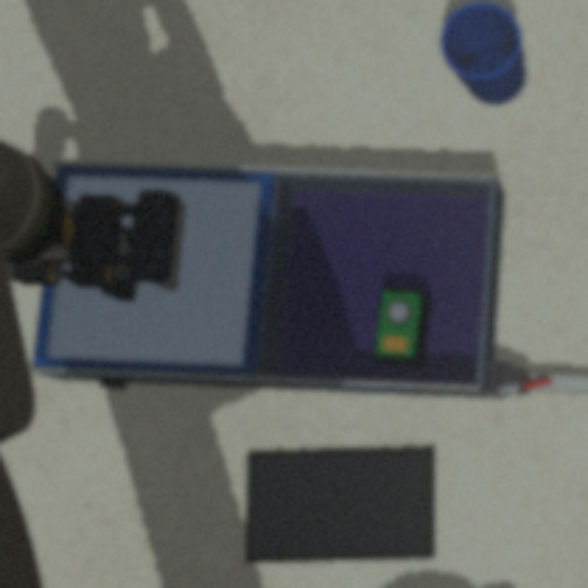

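The door's left edge sits at the deck end, so it is fully open. It started about 13 mm ajar, so the shut tab position is box y ≈ 0.028. I release, lift and measure the green module.

>>> play_rows --series '[[[0.4, 0, 0, 0, 0], [0, 0, 0, 0, 0], [-0.3, 0, 0, 0.02, 0], [-0.3, 0, 0, 0.06, 0], [-0.3, 0, 0, 0.1, 0], [-0.3, 0, 0, 0.12, 0]]]'

```text
t: 12.8
tool_pos: [0.6039, 0.3279, 0.2067]
orientation: [-3.137, 0.096, -0.008]
force: [0.1, 0.5, 1.1]
opening: 0.0581
```

```bash
cat >> h.py <<'E'
def tag(n,t):
    c=load(n); np.savez(f"{n}{t}.npz",**c); return c
E
python3 - <<'E'
from h import *
st()
c=tag("top","6"); s=tag("scene","6")
print("green",rects(c,blobs(c,(45,90,50),(85,255,255),(135,155,215,230),40),0.043), rects(s,blobs(s,(45,90,50),(85,255,255),(335,205,415,260),20),0.043))
for r in rects(c,blobs(c,(3,130,60),(20,255,255),(240,150,470,300)),0.036): print(r)
for r in rects(s,blobs(s,(3,130,60),(20,255,255),(190,150,275,235)),0.036): print(r)
P=cloud(c); m=(P[...,2]>0.085)&(P[...,1]>0.25)&(P[...,1]<0.4)&(P[...,0]>0.5)&(P[...,0]<0.7)
# top edges of bay inner
cv2.imwrite("pics/t6.png",cv2.resize(c["color"][90:300,40:250,::-1],None,fx=2.8,fy=2.8))
E
```

```text
t 12.8 p [0.6039 0.3279 0.2067] psi -1.632 tilt 0.006 F [0.1 0.5 1.1] op 0.0581
green [(array([182., 205.]), 0.552, 0.0892, 59, 37, -7.3)] [(array([370., 227.]), 0.5555, 0.0923, 53, 34, -5.7)]
(array([336., 248.]), 0.4375, -0.2845, 56, 34, -1.5)
(array([385., 244.]), 0.4464, -0.403, 57, 32, -3.2)
(array([270., 226.]), 0.4964, -0.1258, 20, 15, -1.2)
(array([387., 201.]), 0.5501, -0.4153, 58, 35, -3.7)
(array([341., 193.]), 0.5729, -0.3037, 57, 34, -12.0)
(array([211., 202.]), 0.5567, -0.4121, 52, 29, -7.6)
(array([260., 182.]), 0.4471, -0.2801, 46, 29, 3.2)
(array([225., 178.]), 0.4524, -0.398, 51, 31, -1.8)
```

View pics/t6.png

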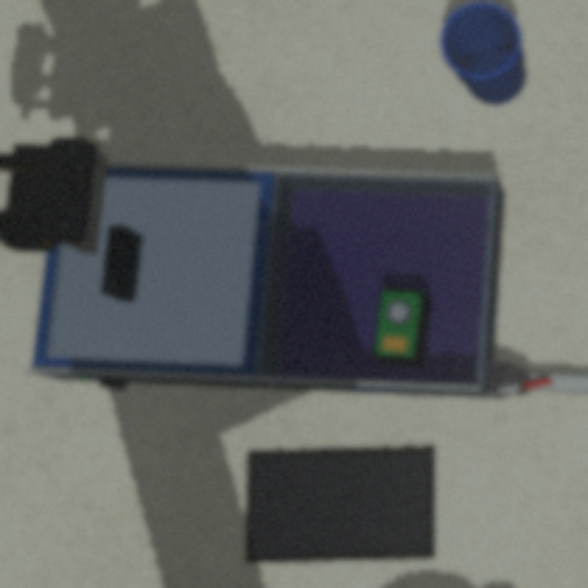

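Green module at (0.552, 0.089), long axis -7.3°, plate 59x37 mm, which fits the size given. I go over it.

>>> play_rows --series '[[[-0.5, -0.01, -0.05, 0, -0.03], [-0.5, -0.02, -0.1, 0, -0.066], [-0.5, -0.03, -0.15, 0, -0.066], [-0.5, -0.04, -0.2, 0, -0.066], [-0.5, -0.052, -0.238, -0.03, -0.066], [-0.5, -0.052, -0.238, -0.07, -0.066], [-0.5, -0.052, -0.238, -0.1, -0.066], [-0.5, -0.052, -0.238, -0.1, -0.066]]]'

```text
t: 13.7
tool_pos: [0.5457, 0.0878, 0.095]
orientation: [3.134, -0.202, -0.017]
force: [-0.0, 0.9, -1.0]
opening: 0.0697
```

>>> play_rows --series '[[[-0.5, 0, 0, 0, 0], [-0.5, 0, 0, 0, 0], [-0.5, 0, 0, 0, 0]]]'

```text
t: 14.0
tool_pos: [0.5522, 0.0887, 0.1038]
orientation: [-3.135, 0.2, -0.005]
force: [-0.5, 0.4, 0.4]
opening: 0.0698
```

Run:
```python
from h import *
goto(0.552,0.0892,0.028,-1.698); s=load("scene"); cv2.imwrite("pics/s7.png",cv2.resize(s["color"][140:300,320:500,::-1],None,fx=3.5,fy=3.5))
```

```text
t 14.0 p [0.5522 0.0887 0.1038] psi -1.698 tilt 0.003 F [-0.5  0.4  0.4] op 0.0698
shift [-0.0002  0.0005 -0.0758] turn 0.0
```

View pics/s7.png

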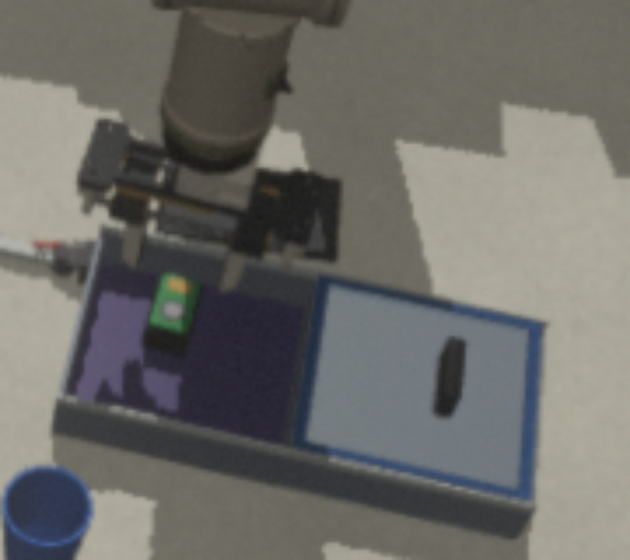

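The fingers straddle the green module. I descend and grip.

>>> play_rows --series '[[[-0.5, 0, 0, -0.03, 0], [-0.5, 0, 0, -0.055, 0], [-0.5, 0, 0, -0.075, 0], [-0.5, 0, 0, -0.075, 0], [-0.5, 0, 0, -0.075, 0], [0.5, 0, 0, -0.075, 0], [0.5, 0, 0, -0.075, 0], [0.5, 0, 0, -0.075, 0]]]' --force 30

```text
t: 14.85
tool_pos: [0.5516, 0.0882, 0.0279]
orientation: [-3.135, 0.201, -0.003]
force: [0.2, 0.6, -0.0]
opening: 0.0503
```

>>> play_rows --series '[[[0.5, 0, 0, 0, 0], [0.5, 0, 0, 0, 0], [0.5, 0, 0, 0, 0]]]'

```text
t: 15.15
tool_pos: [0.5512, 0.0883, 0.0273]
orientation: [-3.135, 0.201, -0.002]
force: [-0.8, 0.8, 6.3]
opening: 0.0397
```

>>> play_rows --series '[[[0.5, 0, 0, 0.02, 0], [0.5, 0, 0, 0.05, 0], [0.5, 0, 0, 0.08, 0], [0.5, 0, 0, 0.1, 0], [0.5, 0, 0, 0.1, 0]]]'

```text
t: 15.65
tool_pos: [0.5528, 0.0882, 0.1299]
orientation: [-3.135, 0.201, -0.009]
force: [1.4, 0.4, -1.8]
opening: 0.0402
```

Run:
```python
from h import *
goto(0.397,0.148,0.12,-1.571); s=load("scene"); cv2.imwrite("pics/s8.png",cv2.resize(s["color"][140:300,320:500,::-1],None,fx=3.5,fy=3.5))
```

```text
t 15.65 p [0.5528 0.0882 0.1299] psi -1.699 tilt 0.005 F [ 1.4  0.4 -1.8] op 0.0402
shift [-0.1558  0.0598 -0.0099] turn 0.128
```

View pics/s8.png

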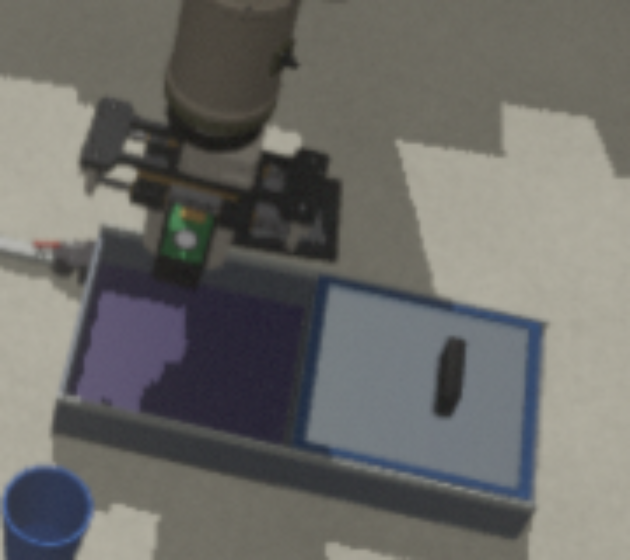

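>>> play_rows --series '[[[0.5, -0.02, 0.01, 0, 0.02], [0.5, -0.05, 0.02, 0, 0.05], [0.5, -0.08, 0.03, 0, 0.08], [0.5, -0.11, 0.045, 0, 0.11], [0.5, -0.14, 0.055, 0, 0.128], [0.5, -0.155, 0.06, 0, 0.128], [0.5, -0.155, 0.06, -0.02, 0.128], [0.5, -0.155, 0.06, -0.04, 0.128]]]'

```text
t: 16.5
tool_pos: [0.3944, 0.1482, 0.0847]
orientation: [3.141, 0.001, -0.002]
force: [0.1, 0.6, -1.8]
opening: 0.0397
```

>>> play_rows --series '[[[0.5, 0, 0, -0.02, 0], [0.5, 0, 0, -0.03, 0], [0.5, 0, 0, -0.04, 0], [0.5, 0, 0, -0.04, 0], [0.5, 0, 0, -0.04, 0]]]'

```text
t: 17.0
tool_pos: [0.3958, 0.1481, 0.0467]
orientation: [3.142, -0.0, -0.0]
force: [0.0, 0.5, -1.3]
opening: 0.0399
```

Run:
```python
from h import *
goto(0.397,0.148,0.024,-1.571)
```

```text
t 17.0 p [0.3958 0.1481 0.0467] psi -1.571 tilt 0.0 F [ 0.   0.5 -1.3] op 0.0399
shift [ 0.0012 -0.0001 -0.0227] turn 0.0
```

>>> play_rows --series '[[[0.5, 0, 0, -0.01, 0], [0.5, 0, 0, -0.018, 0], [0.5, 0, 0, -0.022, 0], [0.5, 0, 0, -0.022, 0], [0.5, 0, 0, -0.023, 0], [0.5, 0, 0, -0.023, 0]]]'

```text
t: 17.6
tool_pos: [0.3959, 0.1482, 0.0238]
orientation: [-3.142, 0.0, -0.0]
force: [-0.1, -0.2, -1.4]
opening: 0.0399
```

Run:
```python
from h import *
goto(0.397,0.148,0.024,-1.571)
```

```text
t 17.6 p [0.3959 0.1482 0.0238] psi -1.571 tilt 0.0 F [-0.1 -0.2 -1.4] op 0.0399
shift [ 0.0011 -0.0002  0.0002] turn 0.0
```

>>> play_rows --series '[[[0.5, 0, 0, -0.001, 0], [0, 0, 0, -0.001, 0], [-0.2, 0, 0, -0.001, 0], [-0.4, 0, 0, -0.001, 0], [-0.5, 0, 0, 0.03, 0], [-0.5, 0, 0, 0.08, 0], [-0.5, 0, -0.03, 0.12, 0], [-0.5, 0, -0.08, 0.12, 0]]]'

```text
t: 18.4
tool_pos: [0.3998, 0.0691, 0.1505]
orientation: [-3.14, -0.006, -0.018]
force: [1.6, -0.4, 0.9]
opening: 0.0695
```

>>> play_rows --series '[[[-0.5, 0, -0.05, 0, 0], [-0.5, 0, -0.1, 0, 0], [-0.5, 0.01, -0.15, 0, 0], [-0.5, 0.02, -0.2, 0, 0], [-0.5, 0.02, -0.2, 0, 0]]]'

```text
t: 18.9
tool_pos: [0.4161, -0.1371, 0.1442]
orientation: [3.139, -0.009, 0.002]
force: [-0.1, 0.6, -1.0]
opening: 0.0696
```

Run:
```python
from h import *
st()
c=tag("top","9"); s=tag("scene","9")
print("green",rects(c,blobs(c,(45,90,50),(85,255,255),(115,240,215,295),40),0.039))
for r in rects(c,blobs(c,(3,130,60),(20,255,255),(240,150,470,300)),0.036): print(r)
for r in rects(s,blobs(s,(3,130,60),(20,255,255),(190,150,275,235)),0.036): print(r)
cv2.imwrite("pics/t9.png",c["color"][:,:,::-1]);cv2.imwrite("pics/s9.png",s["color"][:,:,::-1])
```

```text
t 18.9 p [ 0.4161 -0.1371  0.1442] psi -1.577 tilt 0.003 F [-0.1  0.6 -1. ] op 0.0696
green [(array([158., 270.]), 0.3972, 0.1453, 55, 32, 1.0)]
(array([336., 248.]), 0.4375, -0.2845, 56, 34, -2.3)
(array([385., 244.]), 0.4464, -0.403, 57, 32, -3.2)
(array([388., 202.]), 0.5498, -0.4165, 58, 32, -3.4)
(array([341., 193.]), 0.573, -0.3038, 57, 34, -11.0)
(array([211., 202.]), 0.5567, -0.4117, 52, 30, -7.0)
(array([260., 182.]), 0.4466, -0.28, 46, 29, 1.7)
(array([225., 178.]), 0.4525, -0.3979, 50, 31, -2.5)
```

View pics/t9.png

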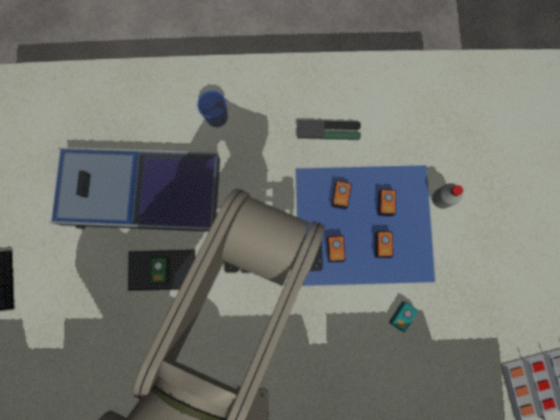

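View pics/s9.png

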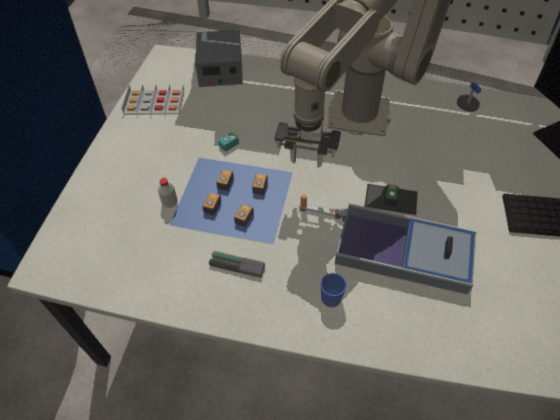

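Green stands on the grey mat at (158,269), measured (0.397, 0.145). All four oranges are unmoved. I pick A at (0.4375, -0.2845).

>>> play_rows --series '[[[-0.5, 0.01, -0.05, 0, 0], [-0.5, 0.02, -0.1, 0, 0], [-0.5, 0.02, -0.147, 0, -0.02], [-0.5, 0.02, -0.147, -0.03, -0.02], [-0.5, 0.02, -0.147, -0.06, -0.02], [-0.5, 0.02, -0.147, -0.06, -0.02], [-0.5, 0.02, -0.147, -0.06, -0.02]]]'

```text
t: 19.7
tool_pos: [0.4357, -0.2771, 0.0836]
orientation: [-3.14, 0.029, 0.002]
force: [0.1, -0.2, -0.3]
opening: 0.0697
```

Run:
```python
from h import *
goto(0.4375,-0.2845,0.022,-1.597)
for q in [(.042,.045),(-.042,.045),(.042,-.047),(-.042,-.047)]: print(q,b2w(*q).round(4))
```

```text
t 19.7 p [ 0.4357 -0.2771  0.0836] psi -1.589 tilt 0.002 F [ 0.1 -0.2 -0.3] op 0.0697
shift [ 0.0018 -0.0074 -0.0616] turn -0.008
(0.042, 0.045) [0.6337 0.1443]
(-0.042, 0.045) [0.5499 0.1496]
(0.042, -0.047) [0.628  0.0524]
(-0.042, -0.047) [0.5441 0.0577]
```

>>> play_rows --series '[[[-0.5, 0.002, -0.007, -0.03, -0.008], [-0.5, 0.002, -0.007, -0.05, -0.008], [-0.5, 0.002, -0.007, -0.061, -0.008], [-0.5, 0.002, -0.007, -0.061, -0.008], [0.5, 0.002, -0.007, -0.061, -0.008], [0.5, 0.002, -0.007, -0.061, -0.008], [0.5, 0.002, -0.007, -0.061, -0.008], [0.5, 0.002, -0.007, -0.061, -0.008]]]' --force 30

```text
t: 20.5
tool_pos: [0.4382, -0.2861, 0.0235]
orientation: [3.141, -0.044, 0.002]
force: [0.2, 1.1, 2.4]
opening: 0.0424
```

>>> play_rows --series '[[[0.5, 0, 0, 0, 0], [0.5, 0, 0, 0, 0], [0.5, 0, 0, 0, 0], [0.5, 0, 0, 0.03, 0], [0.5, 0, 0, 0.07, 0], [0.5, 0, 0, 0.11, 0], [0.5, 0, 0, 0.13, 0], [0.5, 0, 0, 0.13, 0]]]'

```text
t: 21.3
tool_pos: [0.4395, -0.2874, 0.1563]
orientation: [3.137, -0.044, 0.008]
force: [-0.1, -1.0, -1.9]
opening: 0.04
```

Run:
```python
from h import *
goto(0.6337,0.1443,0.13,-1.634)
```

```text
t 21.3 p [ 0.4395 -0.2874  0.1563] psi -1.599 tilt 0.007 F [-0.1 -1.  -1.9] op 0.04
shift [ 0.1942  0.4317 -0.0263] turn -0.035
```

>>> play_rows --series '[[[0.5, 0.01, 0.03, 0, 0], [0.5, 0.03, 0.07, 0, 0], [0.5, 0.05, 0.11, 0, 0], [0.5, 0.07, 0.15, 0, 0], [0.5, 0.09, 0.19, 0, 0], [0.5, 0.11, 0.23, 0, 0], [0.5, 0.13, 0.27, 0, 0], [0.5, 0.15, 0.31, 0, 0]]]'

```text
t: 22.1
tool_pos: [0.5869, 0.0259, 0.1498]
orientation: [3.141, -0.044, -0.005]
force: [0.6, -0.7, -1.9]
opening: 0.0402
```

>>> play_rows --series '[[[0.5, 0.02, 0.04, 0, -0.01], [0.5, 0.03, 0.08, 0, -0.02], [0.5, 0.04, 0.11, 0, -0.035], [0.5, 0.044, 0.12, 0, -0.035], [0.5, 0.044, 0.122, 0, -0.035], [0.5, 0.044, 0.122, -0.03, -0.035], [0.5, 0.044, 0.122, -0.06, -0.035], [0.5, 0.044, 0.122, -0.06, -0.035]]]'

```text
t: 22.9
tool_pos: [0.6271, 0.1438, 0.0861]
orientation: [3.137, -0.101, -0.016]
force: [-1.2, -0.4, -2.8]
opening: 0.0401
```

Run:
```python
from h import *
goto(0.6337,0.1443,0.031,-1.634);  s=load("scene"); cv2.imwrite("pics/s10.png",cv2.resize(s["color"][140:300,320:500,::-1],None,fx=3.5,fy=3.5))
```

```text
t 22.9 p [0.6271 0.1438 0.0861] psi -1.635 tilt 0.011 F [-1.2 -0.4 -2.8] op 0.0401
shift [ 0.0066  0.0005 -0.0551] turn 0.001
```

View pics/s10.png

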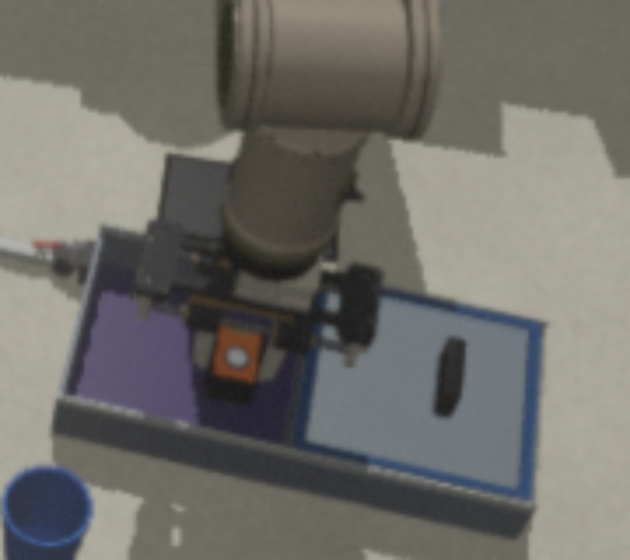

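>>> play_rows --series '[[[0.5, 0, 0, 0, 0], [0.5, 0, 0, 0, 0], [0.5, 0, 0, -0.03, 0], [0.5, 0, 0, -0.05, 0], [0.5, 0, 0, -0.058, 0], [0.5, 0, 0, -0.058, 0], [0.5, 0, 0, -0.058, 0]]]'

```text
t: 23.65
tool_pos: [0.6328, 0.1463, 0.0363]
orientation: [-3.14, 0.099, -0.003]
force: [-0.1, 0.1, -1.3]
opening: 0.0399
```

Run:
```python
from h import *
goto(0.6337,0.1443,0.030,-1.634)
```

```text
t 23.65 p [0.6328 0.1463 0.0363] psi -1.634 tilt 0.002 F [-0.1  0.1 -1.3] op 0.0399
shift [ 0.0009 -0.002  -0.0063] turn 0.0
```

>>> play_rows --series '[[[0.5, 0.001, -0.002, -0.004, 0], [0.5, 0.001, -0.002, -0.007, 0], [0.5, 0.001, -0.002, -0.007, 0], [0.5, 0.001, -0.002, -0.007, 0]]]'

```text
t: 24.05
tool_pos: [0.6347, 0.1441, 0.0311]
orientation: [-3.14, 0.099, -0.006]
force: [-5.3, -2.2, 12.4]
opening: 0.0397
```

>>> play_rows --series '[[[0.5, 0, 0, -0.001, 0], [0, 0, 0, -0.001, 0], [-0.07, 0, 0, -0.001, 0], [-0.07, 0, 0, 0.02, 0], [-0.07, 0, 0, 0.06, 0], [-0.07, 0, 0, 0.1, 0], [-0.5, -0.01, -0.04, 0.12, 0], [-0.5, -0.03, -0.08, 0.12, 0]]]'

```text
t: 24.85
tool_pos: [0.6061, 0.0641, 0.153]
orientation: [-3.14, 0.096, -0.015]
force: [0.2, -0.6, -1.4]
opening: 0.0614
```

>>> play_rows --series '[[[-0.5, -0.02, -0.05, 0, 0], [-0.5, -0.04, -0.09, 0, 0], [-0.5, -0.06, -0.13, 0, 0], [-0.5, -0.08, -0.18, 0, 0], [-0.5, -0.1, -0.22, 0, 0.02], [-0.5, -0.12, -0.26, 0, 0.02], [-0.5, -0.13, -0.28, 0, 0.02], [-0.5, -0.13, -0.28, 0, 0.02]]]'

```text
t: 25.65
tool_pos: [0.4715, -0.2186, 0.1479]
orientation: [3.14, -0.074, 0.001]
force: [0.8, 0.5, -0.6]
opening: 0.0697
```

```bash
cat >> h.py <<'E'
def survey(t):
    st(); c=tag("top",t); s=tag("scene",t)
    print("green",rects(c,blobs(c,(45,90,50),(85,255,255),(115,240,215,295),40),0.039))
    for r in rects(c,blobs(c,(3,130,60),(20,255,255),(240,150,470,300)),0.036): print("bench",r)
    for r in rects(c,blobs(c,(3,130,60),(20,255,255),(130,150,222,235)),0.044): print("bay",r,"box",w2b(r[1],r[2]).round(3))
    cv2.imwrite(f"pics/t{t}.png",c["color"][:,:,::-1]);cv2.imwrite(f"pics/s{t}.png",cv2.resize(s["color"][140:320,160:490,::-1],None,fx=2.4,fy=2.4))
E
python3 - <<'E'
from h import *
survey("11")
E
```

```text
t 25.65 p [ 0.4715 -0.2186  0.1479] psi -1.618 tilt 0.001 F [ 0.8  0.5 -0.6] op 0.0697
green [(array([158., 271.]), 0.3971, 0.1463, 56, 32, -2.6)]
bench (array([398., 238.]), 0.4601, -0.4376, 57, 35, -0.7)
bench (array([390., 202.]), 0.5499, -0.4165, 58, 32, -3.7)
bay (array([161., 173.]), 0.6336, 0.1409, 59, 36, -2.6) box [0.042 0.042]
```

View pics/s11.png

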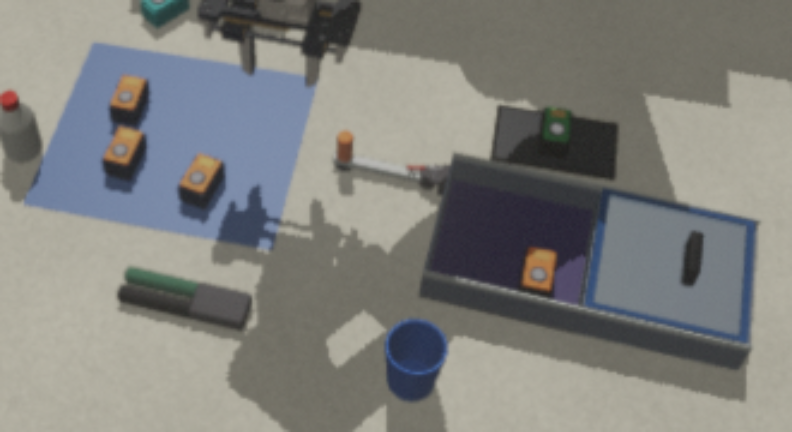

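Module A stands in the bay at box (0.042, 0.042). Module B was knocked aside, now at (0.460, -0.438) and still upright. I pick B next at its new place.

>>> play_rows --series '[[[-0.5, 0, -0.05, 0, 0], [-0.5, 0, -0.1, 0, 0.035], [-0.5, -0.005, -0.15, 0, 0.035], [-0.5, -0.011, -0.2, 0, 0.035], [-0.5, -0.011, -0.219, 0, 0.035], [-0.5, -0.011, -0.219, -0.03, 0.035], [-0.5, -0.011, -0.219, -0.06, 0.035], [-0.5, -0.011, -0.219, -0.06, 0.035]]]'

```text
t: 26.55
tool_pos: [0.4604, -0.431, 0.0822]
orientation: [-3.135, 0.01, 0.009]
force: [-1.0, 1.5, -0.7]
opening: 0.0698
```

>>> play_rows --series '[[[-0.5, 0, 0, 0, 0], [-0.5, 0, 0, 0, 0]]]'

```text
t: 26.75
tool_pos: [0.4632, -0.435, 0.0897]
orientation: [3.14, -0.011, 0.003]
force: [0.9, -1.0, 0.7]
opening: 0.0696
```

Run:
```python
from h import *
goto(0.4601,-0.4376,0.022,-1.583)
c=load("top"); cv2.imwrite("pics/t12.png",cv2.resize(c["color"][150:300,290:490,::-1],None,fx=3.5,fy=3.5))
```

```text
t 26.75 p [ 0.4632 -0.435   0.0897] psi -1.578 tilt 0.003 F [ 0.9 -1.   0.7] op 0.0696
shift [-0.0031 -0.0026 -0.0677] turn -0.005
```

View pics/t12.png

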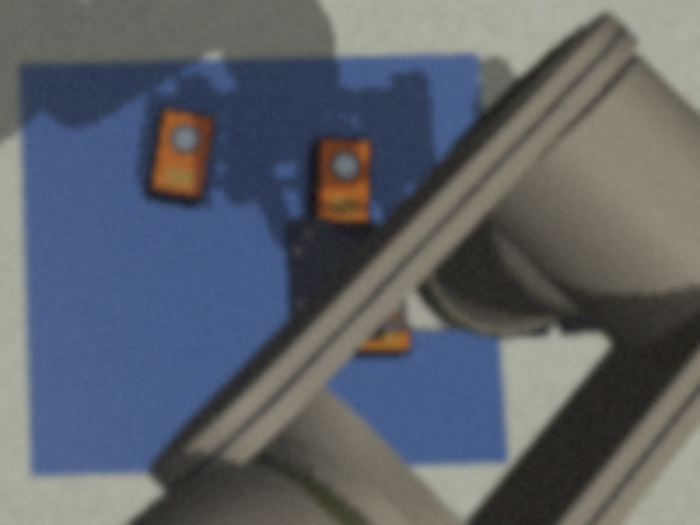

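Gripper over B, its contact end visible at (385,340). I descend and grip.

>>> play_rows --series '[[[-0.5, -0.003, -0.002, -0.03, -0.005], [-0.5, -0.003, -0.002, -0.055, -0.005], [-0.5, -0.003, -0.002, -0.067, -0.005], [-0.5, -0.003, -0.002, -0.067, -0.005], [-0.5, -0.003, -0.002, -0.067, -0.005], [0.5, -0.003, -0.002, -0.067, -0.005], [0.5, -0.003, -0.002, -0.067, -0.005], [0.5, -0.003, -0.002, -0.067, -0.005]]]'

```text
t: 27.6
tool_pos: [0.4592, -0.4374, 0.0217]
orientation: [3.14, -0.021, 0.002]
force: [-0.0, 0.3, -0.8]
opening: 0.0507
```

>>> play_rows --series '[[[0.5, 0, 0, 0, 0], [0.5, 0, 0, 0, 0], [0.5, 0, 0, 0, 0], [0.5, 0, 0, 0.03, 0], [0.5, 0, 0, 0.07, 0], [0.5, 0, 0, 0.11, 0], [0.5, 0, 0, 0.13, 0], [0.5, 0, 0, 0.13, 0]]]'

```text
t: 28.4
tool_pos: [0.4603, -0.4387, 0.1549]
orientation: [3.136, -0.021, 0.007]
force: [-0.3, -1.4, -1.6]
opening: 0.0398
```

Run:
```python
from h import *
goto(0.5499,0.1496,0.13,-1.634)
```

```text
t 28.4 p [ 0.4603 -0.4387  0.1549] psi -1.584 tilt 0.007 F [-0.3 -1.4 -1.6] op 0.0398
shift [ 0.0896  0.5883 -0.0249] turn -0.05
```

>>> play_rows --series '[[[0.5, 0.01, 0.04, 0, 0], [0.5, 0.02, 0.09, 0, 0], [0.5, 0.03, 0.14, 0, 0], [0.5, 0.04, 0.19, 0, 0], [0.5, 0.05, 0.24, 0, 0], [0.5, 0.06, 0.29, 0, -0.02], [0.5, 0.065, 0.34, 0, -0.04], [0.5, 0.07, 0.385, 0, -0.05]]]'

```text
t: 29.2
tool_pos: [0.5272, -0.0501, 0.1481]
orientation: [-3.139, 0.101, 0.005]
force: [1.2, -0.0, -1.5]
opening: 0.0397
```

>>> play_rows --series '[[[0.5, 0.005, 0.045, 0, 0], [0.5, 0.01, 0.09, 0, 0], [0.5, 0.015, 0.135, 0, 0], [0.5, 0.02, 0.17, 0, 0], [0.5, 0.02, 0.2, 0, 0], [0.5, 0.02, 0.2, 0, 0], [0.5, 0.02, 0.2, -0.03, 0], [0.5, 0.02, 0.2, -0.06, 0]]]'

```text
t: 30.0
tool_pos: [0.5484, 0.1475, 0.089]
orientation: [3.14, -0.098, 0.0]
force: [-0.3, 0.2, -1.5]
opening: 0.04
```

>>> play_rows --series '[[[0.5, 0, 0, 0, 0], [0.5, 0, 0, 0, 0], [0.5, 0, 0, 0, 0]]]'

```text
t: 30.3
tool_pos: [0.5494, 0.1474, 0.0918]
orientation: [-3.14, 0.1, -0.002]
force: [0.1, -0.1, -1.7]
opening: 0.0401
```

Run:
```python
from h import *
goto(0.5499,0.1475,0.030,-1.634);  s=load("scene"); cv2.imwrite("pics/s13.png",cv2.resize(s["color"][140:300,320:500,::-1],None,fx=3.5,fy=3.5))
```

```text
t 30.3 p [0.5494 0.1474 0.0918] psi -1.634 tilt 0.001 F [ 0.1 -0.1 -1.7] op 0.0401
shift [ 0.0005  0.0001 -0.0618] turn 0.0
```

View pics/s13.png

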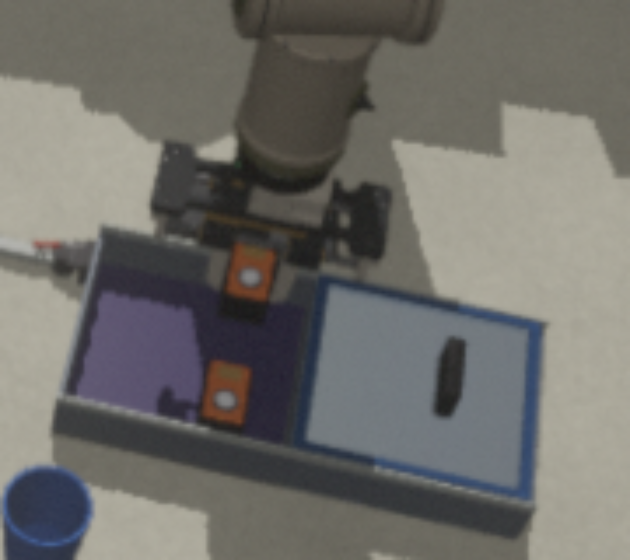

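>>> play_rows --series '[[[0.5, 0, 0, -0.025, 0], [0.5, 0, 0, -0.05, 0], [0.5, 0, 0, -0.06, 0], [0.5, 0, 0, -0.062, 0], [0.5, 0, 0, -0.062, 0], [0.5, 0, 0, -0.062, 0]]]'

```text
t: 30.95
tool_pos: [0.5496, 0.1479, 0.03]
orientation: [-3.14, 0.099, -0.003]
force: [-1.2, -0.2, -1.8]
opening: 0.0396
```

>>> play_rows --series '[[[0.5, 0, 0, 0, 0], [0, 0, 0, 0, 0], [-0.07, 0, 0, 0, 0], [-0.07, 0, 0, 0.02, 0], [-0.07, 0, 0, 0.06, 0], [-0.07, 0, 0, 0.1, 0], [-0.5, 0, -0.04, 0.12, 0], [-0.5, 0, -0.08, 0.12, 0]]]'

```text
t: 31.75
tool_pos: [0.5515, 0.0678, 0.1539]
orientation: [-3.14, 0.095, -0.013]
force: [0.6, -0.8, 0.4]
opening: 0.0614
```

>>> play_rows --series '[[[-0.5, -0.02, -0.05, 0, 0], [-0.5, -0.04, -0.09, 0, 0], [-0.5, -0.05, -0.13, 0, 0], [-0.5, -0.06, -0.18, 0, 0], [-0.5, -0.06, -0.22, 0, 0], [-0.5, -0.06, -0.24, 0, 0], [-0.5, -0.06, -0.24, 0, 0]]]'

```text
t: 32.45
tool_pos: [0.4885, -0.1751, 0.1492]
orientation: [3.139, -0.105, 0.001]
force: [0.6, -0.1, -0.6]
opening: 0.0697
```

Run:
```python
from h import *
survey("14")
```

```text
t 32.45 p [ 0.4885 -0.1751  0.1492] psi -1.638 tilt 0.001 F [ 0.6 -0.1 -0.6] op 0.0697
green [(array([158., 270.]), 0.3968, 0.1452, 55, 32, 1.0)]
bench (array([388., 201.]), 0.5498, -0.4165, 58, 32, -3.4)
bench (array([346., 196.]), 0.5666, -0.317, 50, 10, -20.7)
bay (array([159., 206.]), 0.5506, 0.1452, 57, 35, -1.5) box [-0.041  0.041]
bay (array([161., 173.]), 0.6336, 0.1409, 59, 36, -3.0) box [0.042 0.042]
```

View pics/s14.png

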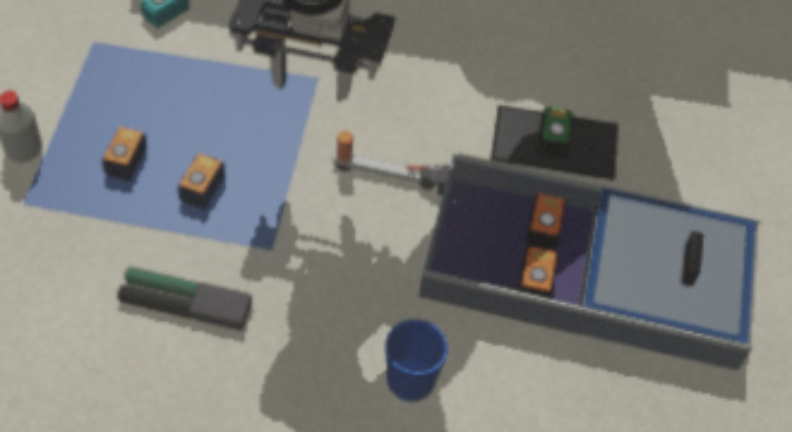

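Two modules are in the bay, and D and C are unmoved. I pick D at (0.573, -0.304), axis about -11.5°.

>>> play_rows --series '[[[-0.5, 0.03, -0.04, 0, -0.07], [-0.5, 0.06, -0.08, 0, -0.134], [-0.5, 0.084, -0.12, 0, -0.134], [-0.5, 0.084, -0.129, 0, -0.134], [-0.5, 0.084, -0.129, -0.03, -0.134], [-0.5, 0.084, -0.129, -0.06, -0.134], [-0.5, 0.084, -0.129, -0.06, -0.134], [-0.5, 0.084, -0.129, -0.06, -0.134]]]'

```text
t: 33.35
tool_pos: [0.5724, -0.2996, 0.0886]
orientation: [-3.126, 0.307, 0.002]
force: [-0.3, 0.1, 0.6]
opening: 0.07
```

>>> play_rows --series '[[[-0.5, 0, 0, 0, 0], [-0.5, 0, 0, 0, 0]]]'

```text
t: 33.55
tool_pos: [0.574, -0.3016, 0.0913]
orientation: [3.125, -0.308, 0.005]
force: [0.2, -0.4, 0.8]
opening: 0.07
```

Run:
```python
from h import *
goto(0.573,-0.3038,0.022,-1.772)
c=load("scene"); cv2.imwrite("pics/s15.png",cv2.resize(c["color"][140:260,160:320,::-1],None,fx=4,fy=4))
```

```text
t 33.55 p [ 0.574  -0.3016  0.0913] psi -1.767 tilt 0.004 F [ 0.2 -0.4  0.8] op 0.07
shift [-0.001  -0.0022 -0.0693] turn -0.005
```

View pics/s15.png

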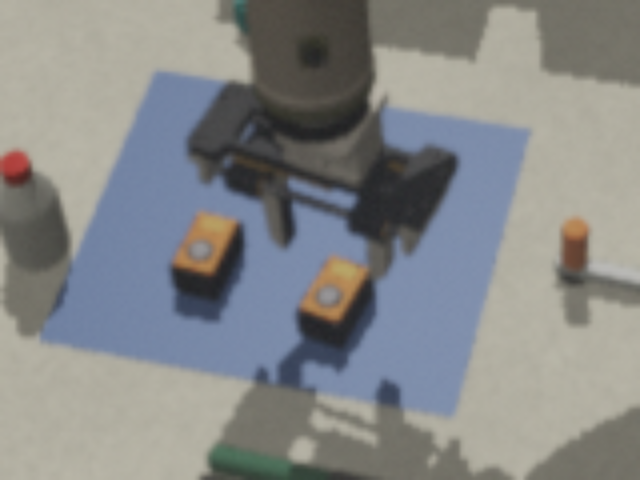

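>>> play_rows --series '[[[-0.5, -0.001, -0.001, -0.03, -0.005], [-0.5, -0.001, -0.001, -0.055, -0.005], [-0.5, -0.001, -0.001, -0.068, -0.005], [-0.5, -0.001, -0.001, -0.068, -0.005], [-0.5, -0.001, -0.001, -0.068, -0.005], [0.5, -0.001, -0.001, -0.068, -0.005], [0.5, -0.001, -0.001, -0.068, -0.005], [0.5, -0.001, -0.001, -0.068, -0.005]]]'

```text
t: 34.4
tool_pos: [0.5723, -0.3027, 0.0218]
orientation: [3.125, -0.317, 0.003]
force: [-0.1, 0.5, -0.3]
opening: 0.0501
```

>>> play_rows --series '[[[0.5, 0, 0, 0, 0], [0.5, 0, 0, 0, 0], [0.5, 0, 0, 0, 0], [0.5, 0, 0, 0.03, 0], [0.5, 0, 0, 0.07, 0], [0.5, 0, 0, 0.11, 0], [0.5, 0, 0, 0.13, 0], [0.5, 0, 0, 0.13, 0]]]'

```text
t: 35.2
tool_pos: [0.5737, -0.3036, 0.155]
orientation: [3.122, -0.317, 0.01]
force: [0.4, 0.3, -1.7]
opening: 0.0395
```

Run:
```python
from h import *
goto(0.628,0.0524,0.15,-1.634)
```

```text
t 35.2 p [ 0.5737 -0.3036  0.155 ] psi -1.773 tilt 0.007 F [ 0.4  0.3 -1.7] op 0.0395
shift [ 0.0543  0.356  -0.005 ] turn 0.139
```

>>> play_rows --series '[[[0.5, 0.005, 0.03, 0, 0.02], [0.5, 0.01, 0.08, 0, 0.06], [0.5, 0.02, 0.13, 0, 0.1], [0.5, 0.03, 0.18, 0, 0.139], [0.5, 0.04, 0.23, 0, 0.139], [0.5, 0.045, 0.28, 0, 0.139], [0.5, 0.05, 0.33, 0, 0.139], [0.5, 0.055, 0.361, 0, 0.139]]]'

```text
t: 36.0
tool_pos: [0.6249, 0.0621, 0.1476]
orientation: [-3.14, 0.097, 0.006]
force: [-0.2, -0.3, -2.2]
opening: 0.0399
```

>>> play_rows --series '[[[0.5, 0, 0, 0, 0], [0.5, 0, 0, 0, 0], [0.5, 0, 0, -0.03, 0], [0.5, 0, 0, -0.06, 0], [0.5, 0, 0, -0.06, 0], [0.5, 0, 0, -0.06, 0], [0.5, 0, 0, -0.06, 0]]]'

```text
t: 36.7
tool_pos: [0.6277, 0.0579, 0.0923]
orientation: [-3.14, 0.101, -0.003]
force: [0.0, 0.2, -0.9]
opening: 0.0396
```

Run:
```python
from h import *
goto(0.6283,0.0574,0.030,-1.634);  s=load("scene"); cv2.imwrite("pics/s16.png",cv2.resize(s["color"][140:300,320:500,::-1],None,fx=3.5,fy=3.5))
```

```text
t 36.7 p [0.6277 0.0579 0.0923] psi -1.635 tilt 0.002 F [ 0.   0.2 -0.9] op 0.0396
shift [ 0.0006 -0.0005 -0.0623] turn 0.001
```

View pics/s16.png

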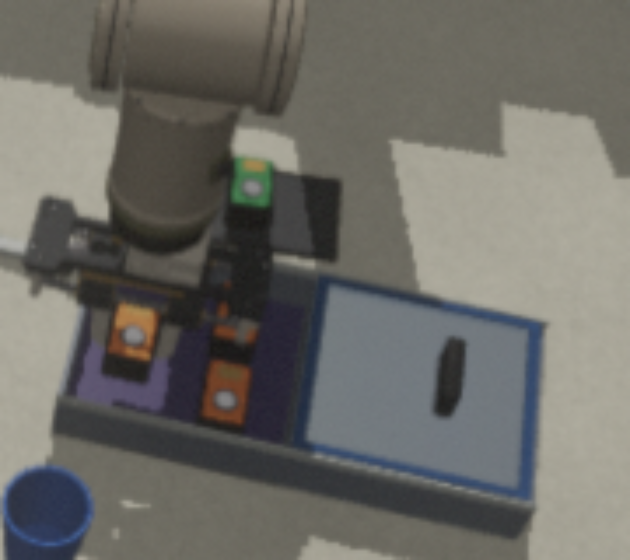

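>>> play_rows --series '[[[0.5, 0, 0, -0.025, 0], [0.5, 0, 0, -0.05, 0], [0.5, 0, 0, -0.06, 0], [0.5, 0, 0, -0.063, 0], [0.5, 0, 0, -0.063, 0], [0.5, 0, 0, -0.063, 0]]]'

```text
t: 37.35
tool_pos: [0.6277, 0.0586, 0.0291]
orientation: [-3.14, 0.099, -0.003]
force: [0.7, 0.2, -0.5]
opening: 0.0399
```

>>> play_rows --series '[[[0.5, 0, 0, 0, 0], [0, 0, 0, 0, 0], [-0.07, 0, 0, 0, 0], [-0.07, 0, 0, 0.02, 0], [-0.07, 0, 0, 0.06, 0], [-0.07, 0, 0, 0.1, 0], [-0.5, 0, -0.04, 0.12, 0], [-0.5, 0, -0.08, 0.12, 0]]]'

```text
t: 38.15
tool_pos: [0.6296, -0.0214, 0.1533]
orientation: [3.139, -0.095, 0.013]
force: [1.2, 0.6, -0.7]
opening: 0.0614
```

>>> play_rows --series '[[[-0.5, -0.04, -0.05, 0, 0], [-0.5, -0.08, -0.08, 0, 0], [-0.5, -0.12, -0.11, 0, 0], [-0.5, -0.15, -0.15, 0, 0], [-0.5, -0.16, -0.15, 0, 0], [-0.5, -0.16, -0.15, 0, 0]]]'

```text
t: 38.75
tool_pos: [0.4648, -0.173, 0.1478]
orientation: [3.139, -0.104, -0.0]
force: [0.4, -0.3, -0.4]
opening: 0.0695
```

Run:
```python
from h import *
survey("17")
```

```text
t 38.75 p [ 0.4648 -0.173   0.1478] psi -1.637 tilt 0.001 F [ 0.4 -0.3 -0.4] op 0.0695
green [(array([158., 270.]), 0.3981, 0.1453, 53, 32, 1.0)]
bench (array([387., 201.]), 0.5501, -0.4153, 58, 35, -3.7)
bay (array([159., 206.]), 0.5506, 0.1453, 57, 35, -1.6) box [-0.041  0.041]
bay (array([195., 174.]), 0.6294, 0.0563, 56, 35, -4.0) box [ 0.043 -0.043]
bay (array([161., 173.]), 0.6337, 0.1412, 60, 36, -3.7) box [0.042 0.042]
```

View pics/s17.png

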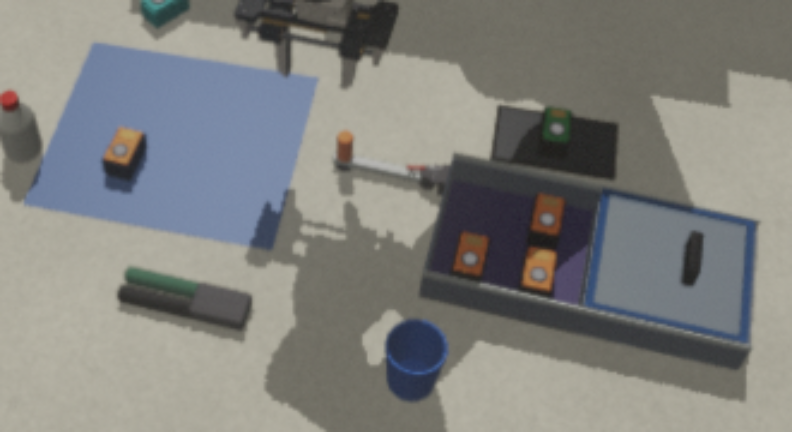

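Three in the bay. I pick C at (0.550, -0.416), about 20 mm clear of the bottle.

>>> play_rows --series '[[[-0.5, 0.01, -0.04, 0, 0], [-0.5, 0.03, -0.08, 0, 0], [-0.5, 0.05, -0.12, 0, 0], [-0.5, 0.07, -0.16, 0, 0], [-0.5, 0.08, -0.2, 0, 0], [-0.5, 0.085, -0.242, 0, 0], [-0.5, 0.085, -0.242, -0.03, 0], [-0.5, 0.085, -0.242, -0.05, 0]]]'

```text
t: 39.65
tool_pos: [0.5531, -0.4137, 0.0958]
orientation: [-3.14, 0.099, -0.0]
force: [0.7, -0.1, -1.1]
opening: 0.0696
```

>>> play_rows --series '[[[-0.5, 0, 0, 0, 0], [-0.5, 0, 0, 0, 0], [-0.5, 0, 0, 0, 0]]]'

```text
t: 39.95
tool_pos: [0.5532, -0.4132, 0.0994]
orientation: [3.139, -0.097, 0.003]
force: [0.2, 0.3, 1.0]
opening: 0.0698
```

Run:
```python
from h import *
goto(0.55,-0.4155,0.022,-1.634)
c=load("scene"); cv2.imwrite("pics/s18.png",cv2.resize(c["color"][140:260,140:300,::-1],None,fx=4,fy=4))
```

```text
t 39.95 p [ 0.5532 -0.4132  0.0994] psi -1.633 tilt 0.002 F [0.2 0.3 1. ] op 0.0698
shift [-0.0032 -0.0023 -0.0774] turn -0.001
```

View pics/s18.png

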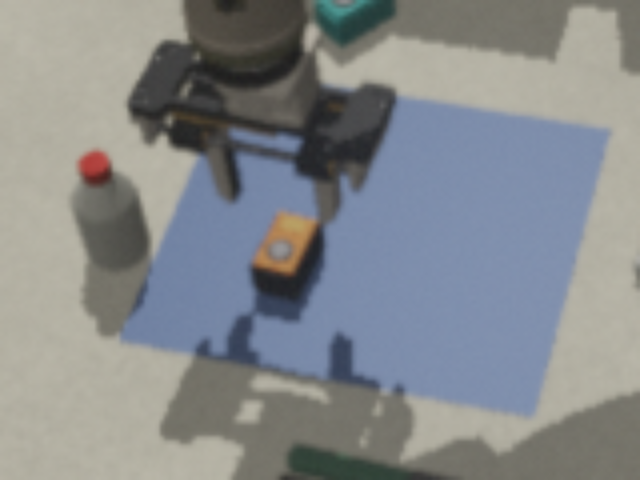

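>>> play_rows --series '[[[-0.5, -0.002, -0.001, -0.03, 0], [-0.5, -0.002, -0.001, -0.055, 0], [-0.5, -0.002, -0.001, -0.07, 0], [-0.5, -0.002, -0.001, -0.076, 0], [-0.5, -0.002, -0.001, -0.076, 0], [0.5, -0.002, -0.001, -0.076, 0], [0.5, -0.002, -0.001, -0.076, 0], [0.5, -0.002, -0.001, -0.076, 0]]]'

```text
t: 40.8
tool_pos: [0.5504, -0.4149, 0.0231]
orientation: [3.139, -0.099, 0.003]
force: [0.3, -0.1, -0.1]
opening: 0.0503
```

>>> play_rows --series '[[[0.5, 0, 0, 0, 0], [0.5, 0, 0, 0, 0], [0.5, 0, 0, 0, 0], [0.5, 0, 0, 0.03, 0], [0.5, 0, 0, 0.07, 0], [0.5, 0, 0, 0.11, 0], [0.5, 0, 0, 0.13, 0], [0.5, 0, 0, 0.13, 0]]]'

```text
t: 41.6
tool_pos: [0.5515, -0.4159, 0.1564]
orientation: [3.135, -0.099, 0.009]
force: [0.4, -0.7, -1.1]
opening: 0.0397
```

Run:
```python
from h import *
goto(*b2w(-0.042,-0.043),0.15,-1.634)
```

```text
t 41.6 p [ 0.5515 -0.4159  0.1564] psi -1.634 tilt 0.007 F [ 0.4 -0.7 -1.1] op 0.0397
shift [-0.0071  0.4776 -0.0064] turn 0.0
```

>>> play_rows --series '[[[0.5, 0, 0.03, 0, 0], [0.5, 0, 0.08, 0, 0], [0.5, 0, 0.13, 0, 0], [0.5, 0, 0.18, 0, 0], [0.5, 0, 0.23, 0, 0], [0.5, 0, 0.28, 0, 0], [0.5, -0.003, 0.33, 0, 0], [0.5, -0.006, 0.38, 0, 0]]]'

```text
t: 42.4
tool_pos: [0.5418, -0.0323, 0.149]
orientation: [-3.139, 0.099, 0.005]
force: [1.2, 0.4, -1.0]
opening: 0.0396
```

>>> play_rows --series '[[[0.5, 0, 0.05, 0, 0], [0.5, 0, 0.09, 0, 0], [0.5, 0, 0.098, 0, 0], [0.5, 0, 0.098, -0.03, 0], [0.5, 0, 0.098, -0.06, 0], [0.5, 0, 0.098, -0.06, 0], [0.5, 0, 0.098, -0.06, 0], [0.5, 0, 0.098, -0.06, 0]]]'

```text
t: 43.2
tool_pos: [0.5444, 0.063, 0.0928]
orientation: [-3.14, 0.1, -0.002]
force: [-0.4, -0.3, -1.1]
opening: 0.0396
```

Run:
```python
from h import *
goto(*b2w(-0.042,-0.043),0.03,-1.634);  s=load("scene"); cv2.imwrite("pics/s19.png",cv2.resize(s["color"][140:300,320:500,::-1],None,fx=3.5,fy=3.5))
```

```text
t 43.2 p [0.5444 0.063  0.0928] psi -1.635 tilt 0.001 F [-0.4 -0.3 -1.1] op 0.0396
shift [-0.     -0.0013 -0.0628] turn 0.001
```

View pics/s19.png

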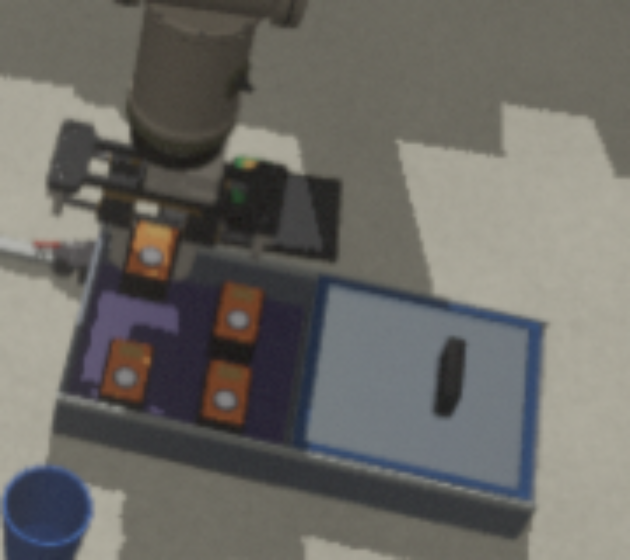

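>>> play_rows --series '[[[0.5, 0, -0.001, -0.025, 0], [0.5, 0, -0.001, -0.05, 0], [0.5, 0, -0.001, -0.06, 0], [0.5, 0, -0.001, -0.063, 0], [0.5, 0, -0.001, -0.063, 0], [0.5, 0, -0.001, -0.063, 0]]]'

```text
t: 43.85
tool_pos: [0.5448, 0.0625, 0.03]
orientation: [-3.14, 0.099, -0.003]
force: [0.0, 0.3, -1.7]
opening: 0.0398
```

>>> play_rows --series '[[[0.5, 0, 0, 0, 0], [0, 0, 0, 0, 0], [-0.07, 0, 0, 0, 0], [-0.07, 0, 0, 0.02, 0], [-0.07, 0, 0, 0.06, 0], [-0.07, 0, 0, 0.1, 0], [-0.5, 0, 0, 0.14, 0], [-0.5, 0, 0, 0.16, 0]]]'

```text
t: 44.65
tool_pos: [0.5453, 0.0626, 0.1932]
orientation: [-3.14, 0.099, -0.009]
force: [0.6, -0.1, 0.0]
opening: 0.0615
```

Run:
```python
from h import *
survey("20"); goto(0.6035,0.3241,0.17,-1.634)
```

```text
t 44.65 p [0.5453 0.0626 0.1932] psi -1.634 tilt 0.005 F [ 0.6 -0.1  0. ] op 0.0615
green []
bench (array([270., 226.]), 0.4964, -0.1258, 20, 15, -1.2)
bay (array([193., 213.]), 0.5343, 0.0601, 39, 37, 0.3) box [-0.052 -0.045]
bay (array([195., 165.]), 0.6502, 0.0549, 35, 15, 88.3) box [ 0.064 -0.043]
t 44.75 p [0.5461 0.0626 0.1931] psi -1.634 tilt 0.007 F [0.8 0.8 0.5] op 0.0677
shift [ 0.0574  0.2615 -0.0231] turn -0.0
```

View pics/s20.png

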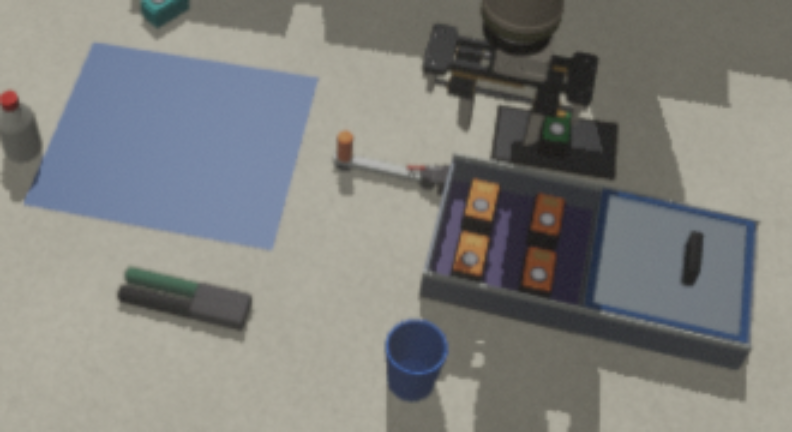

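All four modules stand in the bay and green is on the mat. Now the tab, to shut the door.

>>> play_rows --series '[[[-0.5, 0.01, 0.04, 0, 0], [-0.5, 0.02, 0.09, 0, 0], [-0.5, 0.03, 0.14, 0, 0], [-0.5, 0.04, 0.19, 0, 0], [-0.5, 0.05, 0.23, 0, 0], [-0.5, 0.057, 0.261, 0, 0], [-0.5, 0.057, 0.261, -0.04, 0], [-0.5, 0.057, 0.261, -0.07, 0]]]'

```text
t: 45.55
tool_pos: [0.5996, 0.3247, 0.1153]
orientation: [3.139, -0.096, -0.003]
force: [-0.1, -1.2, -1.1]
opening: 0.0697
```

>>> play_rows --series '[[[-0.5, 0, 0, 0, 0], [-0.5, 0, 0, 0, 0], [-0.5, 0, 0, 0, 0]]]'

```text
t: 45.85
tool_pos: [0.6016, 0.3237, 0.1205]
orientation: [-3.139, 0.1, -0.003]
force: [1.3, 0.2, 0.7]
opening: 0.0699
```

Run:
```python
from h import *
goto(0.6035,0.3241,0.0815,-1.634)
s=load("scene"); cv2.imwrite("pics/s21.png",cv2.resize(s["color"][140:300,320:500,::-1],None,fx=3.5,fy=3.5))
```

```text
t 45.85 p [0.6016 0.3237 0.1205] psi -1.634 tilt 0.002 F [1.3 0.2 0.7] op 0.0699
shift [ 0.0019  0.0004 -0.039 ] turn 0.0
```

View pics/s21.png

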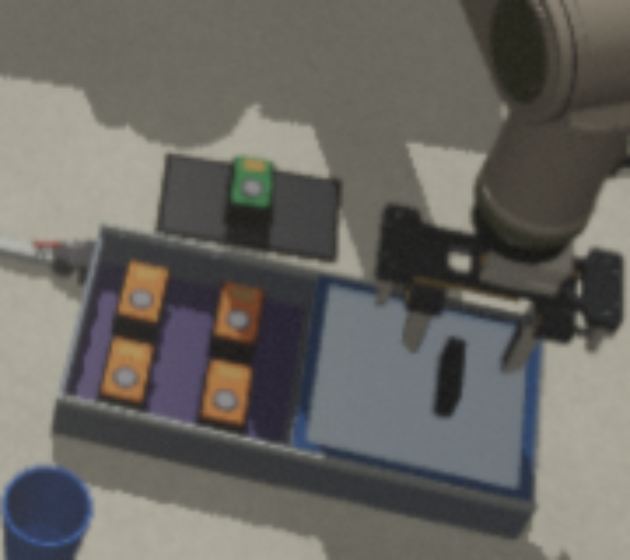

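The tab lies between the fingers. I check the unobstructed bay from the top too, then descend and grip.

Run:
```python
from h import *
survey("22")
```

```text
t 45.9 p [0.602  0.3238 0.1212] psi -1.634 tilt 0.004 F [-0.3 -0.6  0.4] op 0.0698
green [(array([158., 270.]), 0.3965, 0.1465, 58, 34, 0.8)]
bench (array([270., 226.]), 0.4964, -0.1258, 20, 15, -1.2)
bay (array([194., 208.]), 0.5446, 0.06, 60, 37, -1.6) box [-0.042 -0.045]
bay (array([159., 206.]), 0.5508, 0.1444, 58, 36, -3.8) box [-0.041  0.04 ]
bay (array([196., 175.]), 0.6286, 0.0556, 59, 37, -1.6) box [ 0.042 -0.044]
bay (array([161., 174.]), 0.6336, 0.1416, 59, 37, -2.7) box [0.042 0.042]
```

>>> play_rows --series '[[[-0.5, 0.001, 0, -0.02, 0], [-0.5, 0.001, 0, -0.037, 0], [-0.5, 0.001, 0, -0.037, 0], [-0.5, 0.001, 0, -0.037, 0], [1, 0.001, 0, -0.037, 0], [1, 0.001, 0, -0.037, 0], [1, 0.001, 0, -0.037, 0], [1, 0.001, 0, -0.037, 0]]]' --force 30

```text
t: 46.8
tool_pos: [0.6019, 0.3237, 0.0822]
orientation: [-3.14, 0.099, -0.001]
force: [0.1, 0.3, -0.5]
opening: 0.0425
```

>>> play_rows --series '[[[1, 0, 0, 0, 0], [1, 0, 0, 0, 0], [1, 0, 0, 0, 0], [1, 0, 0, 0, 0], [1, 0, 0, 0, 0], [1, 0, 0, 0, 0]]]'

```text
t: 47.4
tool_pos: [0.6016, 0.3236, 0.0816]
orientation: [-3.14, 0.099, 0.0]
force: [-0.0, -0.3, -0.2]
opening: 0.0158
```

Run:
```python
from h import *
goto(*b2w(0,0.0275),0.0815,-1.634)
```

```text
t 47.4 p [0.6016 0.3236 0.0816] psi -1.634 tilt 0.0 F [-0.  -0.3 -0.2] op 0.0158
shift [-1.090e-02 -1.941e-01 -1.000e-04] turn 0.0
```

>>> play_rows --series '[[[1, -0.001, -0.015, 0, 0], [1, -0.003, -0.045, 0, 0], [1, -0.005, -0.075, 0, 0], [1, -0.007, -0.105, 0, 0], [1, -0.008, -0.135, 0, 0], [1, -0.01, -0.16, 0, 0], [1, -0.011, -0.178, 0, 0], [1, -0.012, -0.188, 0, 0]]]'

```text
t: 48.2
tool_pos: [0.5892, 0.1341, 0.0816]
orientation: [-3.14, 0.101, 0.001]
force: [-1.6, 3.5, -0.3]
opening: 0.0159
```

>>> play_rows --series '[[[1, 0, -0.003, 0, 0], [1, 0, -0.006, 0, 0], [1, 0, -0.009, 0, 0], [1, 0, -0.011, 0, 0], [1, 0, -0.011, 0, 0]]]'

```text
t: 48.7
tool_pos: [0.589, 0.1294, 0.0816]
orientation: [-3.134, 0.096, 0.002]
force: [-4.9, 19.1, 0.9]
opening: 0.0158
```

Run:
```python
from h import *
s,p=st(); print(w2b(*s["tool_pos"][:2]))
```

```text
t 48.7 p [0.589  0.1294 0.0816] psi -1.632 tilt 0.006 F [-4.9 19.1  0.9] op 0.0158
[-0.00177495  0.02736437]
```

The door hit its shut stop after 0.195 m of travel. I relax, release and lift clear.

>>> play_rows --series '[[[1, 0, 0.003, 0, 0], [1, 0, 0.003, 0, 0], [0.4, 0, 0.003, 0, 0], [0, 0, 0.003, 0, 0], [0, 0, 0.003, 0.02, 0], [0, 0, 0.003, 0.06, 0], [0, 0, 0.003, 0.11, 0], [0, 0, 0.003, 0.15, 0]]]'

```text
t: 49.5
tool_pos: [0.5903, 0.1275, 0.2344]
orientation: [3.14, -0.099, 0.003]
force: [1.5, -0.7, -0.3]
opening: 0.0463
```

>>> play_rows --series '[[[0, -0.05, -0.05, 0.02, 0], [0, -0.1, -0.1, 0.02, 0], [0, -0.12, -0.15, 0.02, 0], [0, -0.12, -0.2, 0.02, 0], [0, -0.12, -0.25, 0.02, 0], [0, -0.12, -0.3, 0.02, 0], [0, -0.12, -0.35, 0.02, 0], [0, -0.12, -0.35, 0.02, 0]]]'

```text
t: 50.3
tool_pos: [0.4693, -0.2255, 0.2521]
orientation: [3.138, -0.101, 0.002]
force: [1.1, 0.0, -0.1]
opening: 0.0464
```

>>> play_rows --series '[[[0, 0, 0, 0, 0], [0, 0, 0, 0, 0], [0, 0, 0, 0, 0]]]'

```text
t: 50.6
tool_pos: [0.4698, -0.2219, 0.2516]
orientation: [-3.14, 0.099, -0.0]
force: [-0.0, -1.3, -0.8]
opening: 0.0463
```

Run:
```python
from h import *
survey("23")
c=load("top","23")
P=cloud(c); m=(P[...,2]>0.085)&(P[...,1]>0.0)&(P[...,1]<0.42)&(P[...,0]>0.55)&(P[...,0]<0.64)
cc=[x for x in cv2.findContours(m.astype(np.uint8)*255,0,1)[0] if cv2.contourArea(x)>20]
for r in rects(c,cc,0.094): print("tab",r,w2b(r[1],r[2]))
```

```text
t 50.6 p [ 0.4698 -0.2219  0.2516] psi -1.634 tilt 0.0 F [-0.  -1.3 -0.8] op 0.0463
green [(array([158., 270.]), 0.3972, 0.1465, 56, 33, -3.1)]
tab (array([161., 186.]), 0.5914, 0.1257, 60, 18, -3.9) [0.00090313 0.02380408]
```

View pics/t23.png

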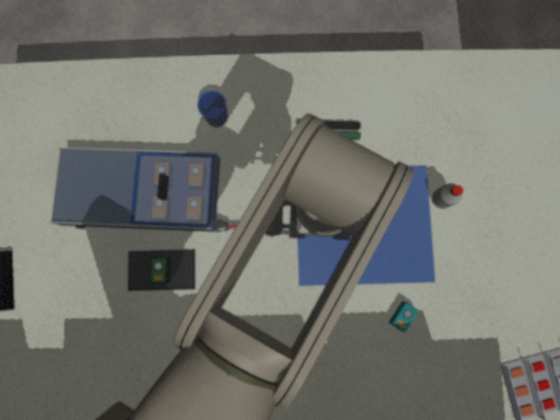

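View pics/s23.png

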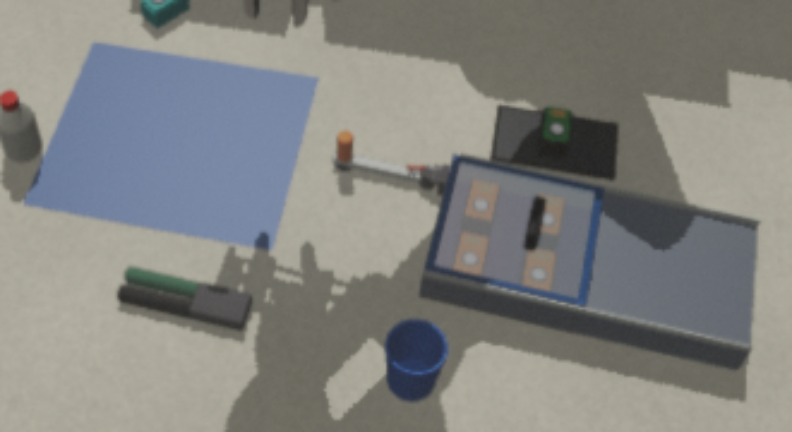

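The door is shut over four upright modules, seen in the scene crop at (480,203), (548,215), (470,255) and (538,270). Green is on the mat at (557,125), the leg is out, and the bottle, stripper and cup are unmoved.

Run:
```python
from plant import robot
print(robot.close_job())
```

```text
the job is handed in; nothing more can be done
None
```

I did every step in order and handed the job in at about t = 51 s. I swung the leg out, opened the door, set the green module on the grey mat, stood all four orange modules in the bay, and shut the door.

**Last checks:**
- **Green module:** it stands at about (0.397, 0.146), near the centre of the mat.
- **Orange modules:** with the door still open they stood near box (±0.042, ±0.043). With it shut, the pictures still show all four upright.
- **Door:** it came up against its shut stop after 0.195 m of travel.
- **Leg and bystanders:** the leg shows fully out in the pictures. The bottle, wire stripper and cup look unmoved.

**What went wrong or disagreed:**
- **Leg swing:** the fingers slid off the knob near the end, with up to about 55 N at the wrist, but the leg still went fully out. I judged that from the pictures, since no joint reading is available.
- **Door start:** the door began about 13 mm ajar, so it met the open stop early, with a brief push of about 60 N through the fingers.
- **Knocked module:** one orange module was knocked about 4 cm aside while the arm was away. I measured it again and picked it from its new place.
- **Cameras:** the scene camera's positions differed from the top camera's by 4 to 9 mm. I went by the top camera, which matched the contacts felt.

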